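Put the battery packs back in their colour-labelled bays

TASK

Put every battery pack away in the bay of the sloping rack whose label has the pack's colour: the blue and orange packs from the bench, and the green pack, which someone left in the orange bay. Each must end up fully down in its bay, flat on the bay's floor with its rail up; set them down gently, do not drop or ram them. Leave the yellow pack, the tools and the other things where they are.

Things in the scene. Friction and masses are not known exactly. Their poses are not given: they have to be found in the camera images.
- pack_blue: Battery pack: black block 92 (x) x 62 (y) x 38 mm with a raised rail block 56 x 40 x 24 mm centred on top (62 mm high in all; grip the rail block across its 40 mm), blue bands on ends, sides and shoulders; about 0.4 kg. Origin: centre of its underside; z out of the rail. It fits a bay either end first. Starts lying on the bench, rail up, at any yaw.
- pack_orange: Battery pack: black block 92 (x) x 62 (y) x 38 mm with a raised rail block 56 x 40 x 24 mm centred on top (62 mm high in all; grip the rail block across its 40 mm), orange bands on ends, sides and shoulders; about 0.4 kg. Origin: centre of its underside; z out of the rail. It fits a bay either end first. Starts lying on the bench, rail up, at any yaw.
- pack_green: Battery pack: black block 92 (x) x 62 (y) x 38 mm with a raised rail block 56 x 40 x 24 mm centred on top (62 mm high in all; grip the rail block across its 40 mm), green bands on ends, sides and shoulders; about 0.4 kg. Origin: centre of its underside; z out of the rail. It fits a bay either end first. Starts misfiled in the orange bay.
- pack_yellow: Battery pack: black block 92 (x) x 62 (y) x 38 mm with a raised rail block 56 x 40 x 24 mm centred on top (62 mm high in all; grip the rail block across its 40 mm), yellow bands on ends, sides and shoulders; about 0.4 kg. Origin: centre of its underside; z out of the rail. It fits a bay either end first. Already stored in its own yellow bay: leave it there.
- bay_blue: Bay with blue label plate (34 x 70 mm) along its lower front edge: grey open tray, inside 99 (x) x 69 (y) mm, walls 5.5 mm thick, 17.5 mm high above its floor. Origin: centre of the inner floor, 62 mm above the bench; z: the floor's normal, 30 degrees off vertical, leaning towards the robot; x up the slope, y along the rack. A stored pack stands on the floor, its x along the bay's x.
- bay_orange: Bay with orange label plate (34 x 70 mm) along its lower front edge: grey open tray, inside 99 (x) x 69 (y) mm, walls 5.5 mm thick, 17.5 mm high above its floor. Origin: centre of the inner floor, 62 mm above the bench; z: the floor's normal, 30 degrees off vertical, leaning towards the robot; x up the slope, y along the rack. A stored pack stands on the floor, its x along the bay's x.
- bay_green: Bay with green label plate (34 x 70 mm) along its lower front edge: grey open tray, inside 99 (x) x 69 (y) mm, walls 5.5 mm thick, 17.5 mm high above its floor. Origin: centre of the inner floor, 62 mm above the bench; z: the floor's normal, 30 degrees off vertical, leaning towards the robot; x up the slope, y along the rack. A stored pack stands on the floor, its x along the bay's x.
- bay_yellow: Bay with yellow label plate (34 x 70 mm) along its lower front edge: grey open tray, inside 99 (x) x 69 (y) mm, walls 5.5 mm thick, 17.5 mm high above its floor. Origin: centre of the inner floor, 62 mm above the bench; z: the floor's normal, 30 degrees off vertical, leaning towards the robot; x up the slope, y along the rack. A stored pack stands on the floor, its x along the bay's x.
- rack: Fixed rack of four bays in any order, 80 mm apart along y, sloping 30 degrees up away from the robot. Base 150 (x) x 360 (y) mm; origin: its centre, on the bench; x away from the robot. A lamp bar crosses over the bays along y: x 10 to 34, z 242 to 258 mm, 343 mm long; end posts at x 66, y +-168, 257 mm high. A gripper tilted square to the bays passes in front of the bar; a vertical one meets it.
- tube: Green plastic tube standing on a steel disc, 30 mm diameter (disc 42 mm), 100 mm high, between the two packs on the bench. Origin: centre of its underside. Bystander.
- drill: Green cordless drill lying on its side behind the packs, about 220 x 175 x 62 mm, chuck to +x; origin under the motor barrel's middle. Bystander.
- grinder: Green angle grinder lying behind the rack, about 315 x 170 x 62 mm; origin under the middle of its body. Bystander.
- mug: Blue mug, 80 mm diameter, 95 mm high, origin: centre of its underside. Bystander.
- screwdriver: Screwdriver lying in front of the rack, about 200 mm long, under 40 mm high. Bystander.
- sleeve: Green plastic sleeve lying in front of the rack, 32 mm diameter, 140 mm long along x; origin under its middle. Bystander.
Things that resemble listed ones, but are neither listed nor needed, are in the scene too. What is shaped like the pack_green but purple is not meant.

How it is judged:
By the outcome, as a careful person would: the job done as asked, in the order asked, and still so for the second after the job is handed in, with the robot touching nothing.
It also fails if it takes over 72 s, if anything falls off the work surface, if the arm or the gripper's body presses on something with over 40 N, if the wrist force passes 120 N, or if a joint passes its speed limit or range.

ROBOT

A 6-joint arm with a two-finger parallel gripper is mounted at the origin on the work surface. World frame = base frame: x ahead of the robot, y to its left, z up, the work surface at z = 0. Lengths are in mm, angles in rad, forces in N, time in s.
With the tool pointing down it reaches from about 300 to 775 mm from the base axis. Payload 14.6 kg.
Tool frame: the origin (TCP) lies between the finger pads; the fingertips stand manip.nose_length ahead of it and the grasp point (between the pads) lies 11 mm behind it (manip.nose_length is the distance from the TCP to the fingertips, in mm); z points along the fingers, y is the line along which they close (so a half turn about z gives the same grasp; the last joint's range is limited). The gripper opens to 94 mm and grips with 3 to 60 N. Pads are 16 mm wide; open, the fingers measure 119 mm over their backs; the gripper's body (75 mm by 177 mm) begins 78 mm behind the grasp point.
Start: joints at [-1.311, 0.3, 1.521, -0, 1.321, -0.067], TCP at [176.55, -520.883, 192.446] pointing down, gripper open.
Joint ranges: [-3.03, 3.03], [-0.79, 2.21], [0.23, 2.52], [-1.04, 4.18], [0, 3.07], [-2.55, 2.55]. Speed limits (rad/s): [2.22, 2.22, 2.57, 3.14, 3.14, 3.14].

INTERFACE

Orientations are given as [roll, pitch, yaw] about the fixed x, y, z axes, in that order (R = Rz(yaw) Ry(pitch) Rx(roll)).
In Python, from cell import manip, cams, job gives the robot as it stands.
- The arm moves only by the tool jog_arm, never from a script. Its argument "commands" is a list of rows, each an object of numbers: "dx", "dy", "dz": the shift along the tool's x, y, z each as a share of 40 mm, from -1 to 1; "ax", "ay", "az": the turn, a rotation vector about the tool's x, y, z each as a share of 10 degrees, from -1 to 1; "gripper": the closure, from 0 (fully open) to 1 (shut). A call has 1 to 10 rows; each row shifts and turns the commanded pose from where the row before left it, along the tool's axes as they then stand; what a row does not reach is not made up. A row lasts 1/8 s, in which the tool goes at most 62.5 mm and 10.7 degrees, less where a joint would pass 70% of its speed; a pose out of reach is approached as far as the arm can. A call with a number of a shift or a turn outside -1 to 1 is refused whole. A call with a gripper value outside its range is refused whole. The fingers move at their own pace and stop on an object; "squeeze" is the grip in N (left out, the last holds). Time passes only in rows, so rows that do not move let the fingers close. It gives the time, the measured TCP pose, the force, the opening and the grip force at its end, in the units of the state.
- manip.read_state(): the state, without advancing time (a new reading comes with each control period).
- cams.camera(name): name is "scene" or "top" or "wrist"; returns a dict with "image" (480x640x3 uint8, red, green, blue), "fx", "fy", "cx", "cy" (pixels), "world_to_cam" (4x4, takes a point from world to camera coordinates). Camera axes: x right, y down, z forward; pixel columns grow to the right and rows downward; lengths in mm; the calibration is good to about 2 mm. A picture is of the moment at which its call begins. There is no depth.
- job.sign_off(): hands the job in; it is judged then, once.
The state is a dict: "clock": time; "joints": joint angles; "qd": joint speeds; "effort": joint torques, N m; "eef_pos": TCP position; "eef_rot": TCP orientation; "wrist_force": force on the tool from outside, world axes, zero at the start; "moment": the same for the moment, N m; "finger_gap": finger opening in mm; "finger_force": force on a finger pad.
Only numpy, scipy, OpenCV 4.12 (cv2) and the standard library are available. Lean on these libraries where they do the work, as an engineer would, in place of code of your own. Each camera call takes 0.05 s, during which the arm holds its last target. There are 200 camera calls.

## Working session

There is one attempt and no reset: what is moved stays moved. The work goes in short steps, Python scripts to look and compute and a tool call to move; the robot and the scene stay as the last step left them, time stands still between calls to the robot, and variables do not carry over. Pictures are saved under pics/ and viewed, at most 10 in all, crops included, and the job is handed in when it is done.

Besides the shell and the picture viewer there is one more tool, called after "Request:" as name(argument=value, ...), one argument or row to a line, values as JSON. jog_arm: Moves the arm, as the interface text tells. Shift numbers are shares of 40 mm and turn numbers shares of 10 degrees, none past 1 either way. Its arguments: {"type":"object","properties":{"commands":{"type":"array"},"squeeze":{"type":"number"}},"required":["commands"]}

```bash
ls; mkdir -p pics; python3 - <<'E'
from cell import manip,cams,job
import cv2,numpy as np
print(manip.nose_length, manip.read_state())
for n in("scene","top"):
    c=cams.camera(n); cv2.imwrite(f"pics/{n}0.png",c["image"][:,:,::-1]); print(n,c["fx"],c["fy"],c["cx"],c["cy"],np.round(c["world_to_cam"],4).tolist())
    np.savez(f"{n}0.npz",**{k:np.array(v) for k,v in c.items()})
E
```

```text
pics
8.0 {'clock': 0.0, 'joints': array([-1.31059115e+00,  3.00452331e-01,  1.52157549e+00, -8.42891080e-06,
        1.32069228e+00, -6.66262000e-02]), 'qd': array([ 0.00037184, -0.00068393, -0.00086517,  0.00056979, -0.00036163,
        0.00084339]), 'effort': array([ 1.70137955e-03, -5.31800365e+01, -3.52734625e+01,  7.08798040e-02,
        2.44703132e-02, -1.32747095e-04]), 'eef_pos': array([ 176.48499594, -520.62711265,  191.8989976 ]), 'eef_rot': array([-3.14046716e+00, -6.69157368e-05,  3.26833434e-01]), 'wrist_force': array([ 0.5101507 ,  0.03460674, -0.10158934]), 'moment': array([-0.01743187, -0.02047266, -0.0240179 ]), 'finger_force': 0.0, 'finger_gap': 93.95792314850458}
scene 476.54045599857864 476.54045599857864 316.53743858250886 240.46695137775177 [[0.6127, 0.7901, -0.0169, -365.5224], [0.543, -0.4364, -0.7174, -263.67], [-0.5742, 0.4304, -0.6965, 1646.7071], [0.0, 0.0, 0.0, 1.0]]
top 536.084146232868 536.084146232868 321.74305553868265 229.198199693218 [[-0.0001, -0.9999, -0.0128, 31.447], [-0.9827, 0.0024, -0.1854, 551.4242], [0.1854, 0.0126, -0.9826, 1464.2216], [0.0, 0.0, 0.0, 1.0]]
```

View pics/scene0.png

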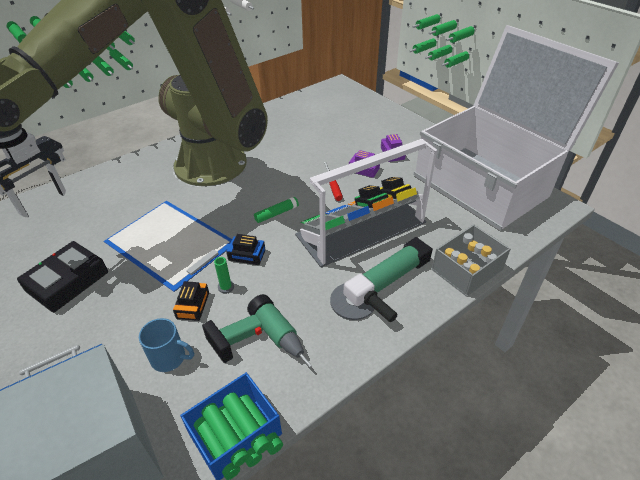

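View pics/top0.png

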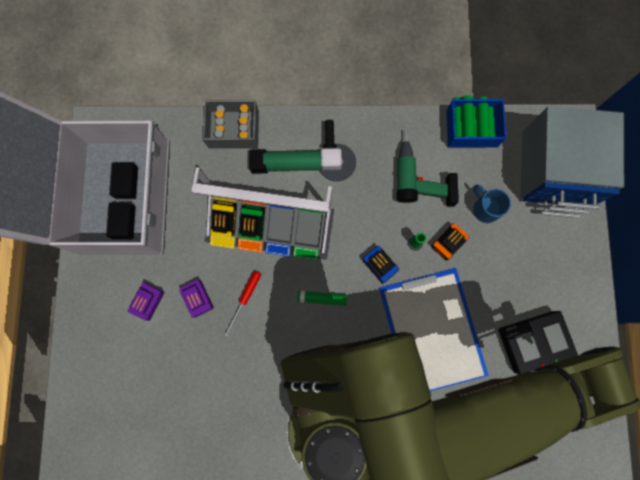

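The top view shows bays left to right: yellow (221,240), orange (250,245, holding the green pack), blue (278,249) and green (307,253). The blue pack is at (380,263), the orange pack at (450,240) and the tube at (417,240). The purple decoys are at (145,300) and (195,297).

```bash
cat > h.py <<'E'
import numpy as np,cv2
from scipy.spatial.transform import Rotation as Ro
def load(n): return dict(np.load(n))
def ray(c,u,v):
    W=c["world_to_cam"];R=W[:3,:3];o=-R.T@W[:3,3]
    d=R.T@np.array([(u-c["cx"])/c["fx"],(v-c["cy"])/c["fy"],1.]);return o,d/np.linalg.norm(d)
def onz(c,u,v,z):
    o,d=ray(c,u,v);return o+d*(z-o[2])/d[2]
def tri(c1,p1,c2,p2):
    o1,d1=ray(c1,*p1);o2,d2=ray(c2,*p2)
    s=np.linalg.lstsq(np.c_[d1,-d2],o2-o1,rcond=None)[0]
    a=o1+d1*s[0];b=o2+d2*s[1];return (a+b)/2,np.linalg.norm(a-b)
def proj(c,p):
    q=c["world_to_cam"][:3]@np.r_[p,1];return np.array([c["fx"]*q[0]/q[2]+c["cx"],c["fy"]*q[1]/q[2]+c["cy"]])
RNG={"blue":(105,125),"orange":(8,18),"green":(50,75),"yellow":(22,32)}
def mask(img,col,s=150,v=90):
    h=cv2.cvtColor(np.ascontiguousarray(img),cv2.COLOR_RGB2HSV);a,b=RNG[col]
    return cv2.inRange(h,(a,s,v),(b,255,255))
def blobs(m,amin=15):
    n,l,st,ce=cv2.connectedComponentsWithStats(m)
    return [(int(st[i,4]),ce[i].round(1).tolist(),st[i,:4].tolist()) for i in range(1,n) if st[i,4]>=amin]
def go(pos,R,st=None):
    """turn (deg, tool axes) then shift (mm, in the turned tool's axes)"""
    from cell import manip
    st=st or manip.read_state();R0=Ro.from_euler("xyz",st["eef_rot"])
    rv=(R0.inv()*R).as_rotvec(degrees=True);d=R.inv().apply(np.array(pos)-st["eef_pos"])
    print("turn deg",rv.round(2),"units",(rv/10).round(2),"shift mm",d.round(1),"units",(d/40).round(3))
E
python3 - <<'E'
from h import *
t=load("top0.npz");s=load("scene0.npz")
for col in RNG:
    print(col)
    for b in blobs(mask(t["image"],col)): 
        if 180<b[1][0]<480 and 195<b[1][1]<310: print(" top",b,onz(t,*b[1],38).round(0))
    for b in blobs(mask(s["image"],col)):
        if 160<b[1][0]<420 and 170<b[1][1]<330: print(" scn",b)
im=t["image"][:,:,::-1]
a=cv2.resize(im[180:262,190:340],None,fx=5,fy=5,interpolation=cv2.INTER_CUBIC)
sc=s["image"][:,:,::-1];b=cv2.resize(sc[180:260,295:445],None,fx=2.4,fy=2.4,interpolation=cv2.INTER_CUBIC)
c=cv2.resize(im[215:295,345:495],None,fx=2.4,fy=2.4,interpolation=cv2.INTER_CUBIC)
bc=np.hstack([b,c]); bc=np.pad(bc,((0,0),(0,750-bc.shape[1]),(0,0)))
cv2.imwrite("pics/z1.png",np.vstack([a[:400],bc]))
E
```

```text
blue
 top (27, [281.4, 206.8], [271, 205, 22, 4]) [620. 147.  38.]
 top (152, [277.4, 249.2], [267, 245, 21, 10]) [497. 157.  38.]
 top (86, [371.7, 253.0], [364, 246, 18, 16]) [ 485. -110.   38.]
 top (115, [389.4, 273.5], [381, 266, 18, 16]) [ 427. -159.   38.]
 top (127, [448.9, 273.6], [433, 268, 28, 16]) [ 427. -325.   38.]
 top (90, [390.9, 286.0], [379, 282, 24, 8]) [ 392. -162.   38.]
 scn (816, [176.1, 252.7], [104, 201, 131, 90])
 scn (32, [336.9, 208.4], [328, 205, 18, 7])
 scn (154, [358.2, 212.9], [348, 206, 22, 15])
 scn (83, [257.9, 247.7], [253, 240, 11, 16])
 scn (20, [261.6, 253.0], [260, 248, 5, 12])
 scn (54, [242.4, 257.7], [232, 255, 21, 6])
orange
 top (49, [252.6, 202.8], [241, 201, 24, 5]) [632. 230.  38.]
 top (143, [458.4, 232.4], [449, 223, 20, 21]) [ 544. -357.   38.]
 top (253, [250.1, 245.0], [237, 238, 26, 14]) [509. 235.  38.]
 top (134, [442.4, 249.6], [433, 241, 19, 18]) [ 495. -310.   38.]
 top (15, [382.5, 257.4], [379, 254, 8, 7]) [ 473. -141.   38.]
 top (16, [379.8, 260.2], [376, 256, 8, 9]) [ 465. -133.   38.]
 top (17, [375.8, 261.5], [373, 2
[... 443 characters left out ...]
236.  38.]
 top (102, [304.6, 252.1], [296, 249, 20, 7]) [488.  79.  38.]
 top (28, [337.4, 296.9], [333, 296, 10, 3]) [362. -13.  38.]
 scn (37, [377.1, 196.0], [368, 193, 19, 7])
 scn (391, [273.1, 210.6], [254, 200, 39, 23])
 scn (28, [362.1, 204.0], [357, 202, 11, 5])
 scn (27, [311.3, 218.2], [305, 215, 14, 7])
 scn (133, [334.4, 222.3], [326, 216, 19, 14])
 scn (342, [222.6, 272.8], [215, 257, 16, 33])
yellow
 top (48, [223.9, 198.7], [213, 197, 23, 5]) [645. 314.  38.]
 top (146, [222.6, 207.0], [212, 202, 22, 10]) [620. 317.  38.]
 top (336, [222.2, 238.9], [210, 229, 25, 19]) [527. 315.  38.]
 scn (44, [400.1, 187.4], [391, 184, 19, 8])
 scn (155, [405.4, 193.7], [396, 188, 21, 13])
```

View pics/z1.png

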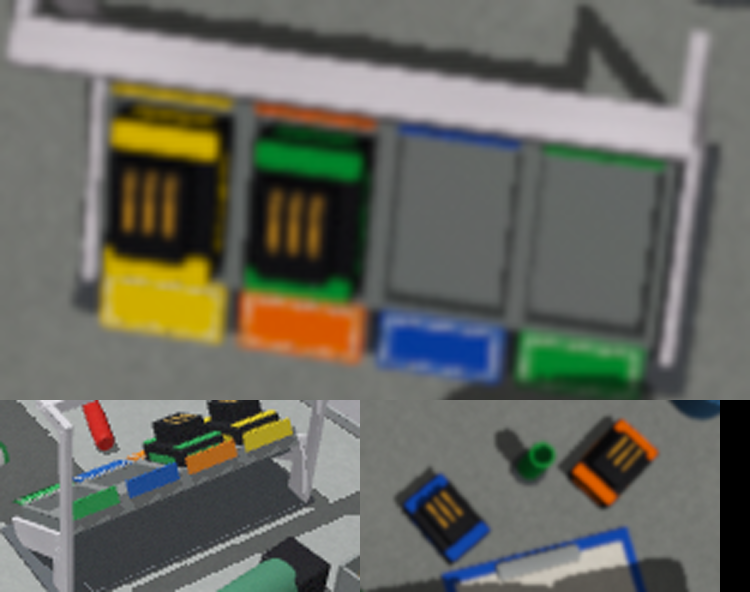

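```bash
python3 - <<'E'
from h import *
from cell import cams
t=load("top0.npz")
for u,v in((309.4,229.4),(280.4,226)): print(onz(t,u,v,62).round(1))
L=[onz(t,*p,45) for p in((222,243.5),(250.3,246.6),(277.4,249.2))]; print(np.round(L,1))
c=cams.camera("wrist"); W=c["world_to_cam"]; R0=Ro.from_euler("xyz",[-3.1405,0,.3268]).as_matrix()
o=-W[:3,:3].T@W[:3,3]; print("cam in tool",(R0.T@(o-[176.5,-520.6,191.9])).round(1),(R0.T@W[:3,:3].T).round(3),c["fx"])
go([456,-135,230],Ro.from_euler("xyz",[np.pi,0,np.radians(40)]))
E
```

```text
[549.   65.3  62. ]
[559. 147.  62.]
[[512.2 313.5  45. ]
 [503.2 232.9  45. ]
 [495.6 156.1  45. ]]
cam in tool [  70.4   -0.7 -191.3] [[-0.001 -0.97  -0.244]
 [ 1.    -0.001 -0.   ]
 [ 0.    -0.244  0.97 ]] 368.4943094881431
turn deg [-5.000e-02 -1.000e-02 -2.127e+01] units [-0.   -0.   -2.13] shift mm [ 462.  -115.8  -38. ] units [11.551 -2.895 -0.949]
```

Request:
jog_arm(
  commands=[
    {"dx": 0.9, "dy": -0.4, "az": -0.71, "dz": -0.5},
    {"dx": 0.95, "dy": -0.3, "az": -0.71, "dz": -0.45},
    {"dx": 0.97, "dy": -0.24, "az": -0.71},
    {"dx": 0.97, "dy": -0.24},
    {"dx": 0.97, "dy": -0.24},
    {"dx": 0.97, "dy": -0.24},
    {"dx": 0.97, "dy": -0.24},
    {"dx": 0.97, "dy": -0.24},
    {"dx": 0.97, "dy": -0.24},
    {"dx": 0.97, "dy": -0.24},
  ],
)

```text
schema error: expected keys dx, dy, dz, ax, ay, az, gripper
```

Request:
jog_arm(
  commands=[
    {"dx": 0.97, "dy": -0.15},
    {"dx": 0.5, "dy": -0.05},
    {},
    {},
  ],
)

```text
schema error: expected keys dx, dy, dz, ax, ay, az, gripper
```

```bash
cat >> h.py <<'E'
def snap(name,n):
    from cell import cams
    c=cams.camera(name);cv2.imwrite(f"pics/{n}.png",c["image"][:,:,::-1]);np.savez(f"{n}.npz",**{k:np.array(v) for k,v in c.items()});return c
E
python3 - <<'E'
from h import *
from cell import manip
s=manip.read_state();print(s["eef_pos"],s["eef_rot"],s["joints"],s["clock"])
c=snap("wrist","w1")
for b in blobs(mask(c["image"],"blue"),60): print(b,onz(c,*b[1],38).round(1))
E
```

```text
[ 176.49746075 -520.69272245  192.02392331] [-3.14072701e+00 -6.04327731e-05  3.26812930e-01] [-1.31060556e+00  3.00336507e-01  1.52143036e+00  2.75585388e-06
  1.32069353e+00 -6.66228755e-02] 0.15
(4867, [146.5, 127.6], [0, 0, 236, 212]) [ 206.4 -342.5   38. ]
```

View pics/w1.png

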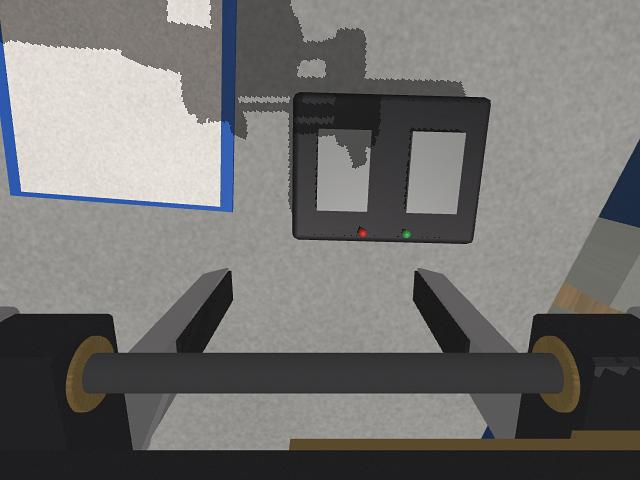

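The arm did not move: every row needs all the keys. The wrist picture shows the charger at (390,165) and the fingertips at (230,270) and (415,270), so image up is tool +x.

Request:
jog_arm(
  commands=[
    {"dx": 0.9, "dy": -0.4, "dz": -0.5, "ax": 0, "ay": 0, "az": -0.71, "gripper": 0},
    {"dx": 0.95, "dy": -0.3, "dz": -0.45, "ax": 0, "ay": 0, "az": -0.71, "gripper": 0},
    {"dx": 0.97, "dy": -0.24, "dz": 0, "ax": 0, "ay": 0, "az": -0.71, "gripper": 0},
    {"dx": 0.97, "dy": -0.24, "dz": 0, "ax": 0, "ay": 0, "az": 0, "gripper": 0},
    {"dx": 0.97, "dy": -0.24, "dz": 0, "ax": 0, "ay": 0, "az": 0, "gripper": 0},
    {"dx": 0.97, "dy": -0.24, "dz": 0, "ax": 0, "ay": 0, "az": 0, "gripper": 0},
    {"dx": 0.97, "dy": -0.24, "dz": 0, "ax": 0, "ay": 0, "az": 0, "gripper": 0},
    {"dx": 0.97, "dy": -0.24, "dz": 0, "ax": 0, "ay": 0, "az": 0, "gripper": 0},
    {"dx": 0.97, "dy": -0.24, "dz": 0, "ax": 0, "ay": 0, "az": 0, "gripper": 0},
    {"dx": 0.97, "dy": -0.24, "dz": 0, "ax": 0, "ay": 0, "az": 0, "gripper": 0},
  ],
)

```text
clock: 1.45
eef_pos: [427.2, -210.4, 230.4]
eef_rot: [-3.142, 0.0, 0.698]
wrist_force: [-0.2, -0.1, 0.3]
finger_gap: 93.8
finger_force: 0.0
```

```bash
python3 - <<'E'
from h import *
from cell import manip
s=manip.read_state();print(s["eef_pos"],s["eef_rot"],s["joints"],s["clock"])
c=snap("wrist","w1")
for b in blobs(mask(c["image"],"blue",130,60),60): print(b,onz(c,*b[1],38).round(1))
go([456,-135,230],Ro.from_euler("xyz",[np.pi,0,np.radians(40)]))
E
```

```text
[ 427.19127412 -210.3677281   230.42361413] [-3.14154535e+00  1.20148828e-05  6.98476387e-01] [-5.34524698e-01  1.04714901e-01  1.66614773e+00  4.42817455e-06
  1.37077863e+00  3.37794362e-01] 1.45
(878, [282.2, 106.2], [253, 99, 60, 16]) [ 483.5 -110.1   38. ]
(781, [284.0, 181.6], [256, 175, 57, 15]) [ 426.9 -157.4   38. ]
(3192, [319.5, 250.7], [213, 187, 207, 166]) [ 393.4 -233.2   38. ]
(439, [336.1, 415.3], [319, 393, 35, 46]) [ 245.8 -382.9   38. ]
(310, [227.9, 425.8], [171, 403, 118, 47]) [ 148.5 -290.7   38. ]
turn deg [-0.02 -0.06  0.11] units [-0.   -0.01  0.01] shift mm [ 67.4 -38.3   0.4] units [ 1.685 -0.956  0.01 ]
```

View pics/w1.png

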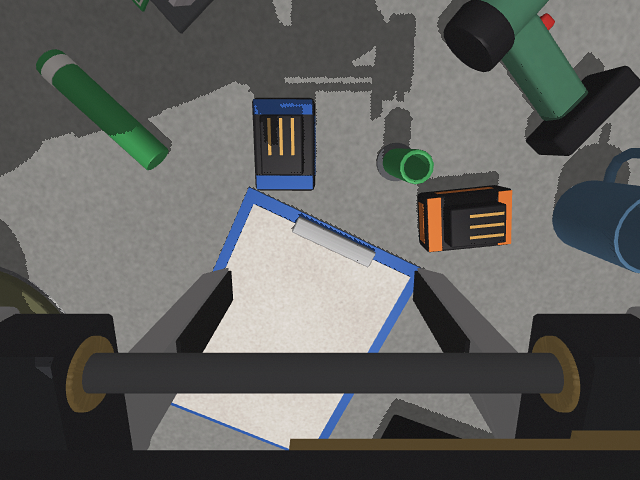

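The wrist picture shows the blue pack straight and clear. Its shoulder bands at (282,106) and (284,182) give a length of 73.8 mm against 74 expected, so the centre is (455.2,-133.7) and the yaw 39.9°. The orange pack is at (465,218) and the tube at (408,162).

Request:
jog_arm(
  commands=[
    {"dx": 0.845, "dy": -0.498, "dz": 0.5, "ax": 0, "ay": 0, "az": 0, "gripper": 0},
    {"dx": 0.845, "dy": -0.498, "dz": 0.5, "ax": 0, "ay": 0, "az": 0, "gripper": 0},
    {"dx": 0, "dy": 0, "dz": 1, "ax": 0, "ay": 0, "az": 0, "gripper": 0},
    {"dx": 0, "dy": 0, "dz": 1, "ax": 0, "ay": 0, "az": 0, "gripper": 0},
    {"dx": 0, "dy": 0, "dz": 0.9, "ax": 0, "ay": 0, "az": 0, "gripper": 0},
    {"dx": 0, "dy": 0, "dz": 0.4, "ax": 0, "ay": 0, "az": 0, "gripper": 0},
    {"dx": 0, "dy": 0, "dz": 0.21, "ax": 0, "ay": 0, "az": 0, "gripper": 0},
    {"dx": 0, "dy": 0, "dz": 0, "ax": 0, "ay": 0, "az": 0, "gripper": 0},
  ],
)

```text
clock: 2.5
eef_pos: [453.0, -137.7, 50.5]
eef_rot: [3.141, -0.0, 0.698]
wrist_force: [-0.1, 0.1, -0.4]
finger_gap: 93.9
finger_force: 0.0
```

Request:
jog_arm(
  commands=[
    {"dx": 0, "dy": 0, "dz": 0, "ax": 0, "ay": 0, "az": 0, "gripper": 1},
    {"dx": 0, "dy": 0, "dz": 0, "ax": 0, "ay": 0, "az": 0, "gripper": 1},
    {"dx": 0, "dy": 0, "dz": 0, "ax": 0, "ay": 0, "az": 0, "gripper": 1},
    {"dx": 0, "dy": 0, "dz": 0, "ax": 0, "ay": 0, "az": 0, "gripper": 1},
  ],
  squeeze=35,
)

```text
clock: 3.0
eef_pos: [452.8, -137.6, 50.2]
eef_rot: [3.141, -0.0, 0.699]
wrist_force: [-0.2, 0.0, -0.4]
finger_gap: 57.3
finger_force: 0.0
```

```bash
python3 - <<'E'
from h import *
from cell import manip
s=manip.read_state();print(s["eef_pos"],s["eef_rot"],s["joints"],s["clock"],s["finger_gap"],s["finger_force"])
c=load("w1.npz")
for b in blobs(mask(c["image"],"orange",130,60),60): print(b,onz(c,*b[1],38).round(1))
# corners of the near (left) band / far band
m=mask(c["image"],"orange",130,60); 
n,l,stt,ce=cv2.connectedComponentsWithStats(m)
E
```

```text
[ 452.80910082 -137.55002973   50.20309595] [ 3.14139284e+00 -1.25069396e-04  6.98634926e-01] [-3.72337254e-01  3.10438308e-01  1.87445193e+00  1.71364719e-05
  9.56467101e-01  4.99814283e-01] 3.0 57.270038991515655 0.0
(101, [268.7, 135.3], [267, 118, 4, 37]) [ 453.1 -116.9   38. ]
(85, [280.5, 133.9], [279, 118, 4, 36]) [ 461.8 -125.2   38. ]
(71, [291.8, 135.9], [291, 118, 3, 37]) [ 467.6 -135.1   38. ]
(120, [463.4, 190.1], [435, 187, 58, 7]) [ 539.9 -305.8   38. ]
(431, [506.5, 212.8], [497, 190, 15, 55]) [ 552.2 -357.8   38. ]
(736, [434.3, 224.0], [427, 197, 16, 55]) [ 494.5 -307.8   38. ]
(184, [421.4, 221.8], [418, 202, 7, 42]) [ 487.5 -295.7   38. ]
(94, [486.5, 214.4], [470, 212, 34, 6]) [ 537.4 -342.8   38. ]
(90, [486.6, 225.1], [470, 223, 34, 6]) [ 529.4 -351.3   38. ]
(95, [486.7, 235.7], [470, 233, 34, 6]) [ 521.4 -359.8   38. ]
```

Request:
jog_arm(
  commands=[
    {"dx": 0.11, "dy": -0.035, "dz": 0, "ax": 0, "ay": 0, "az": 0, "gripper": 1},
    {"dx": 0, "dy": 0, "dz": 0, "ax": 0, "ay": 0, "az": 0, "gripper": 1},
    {"dx": 0, "dy": 0, "dz": 0, "ax": 0, "ay": 0, "az": 0, "gripper": 1},
    {"dx": 0, "dy": 0, "dz": 0, "ax": 0, "ay": 0, "az": 0, "gripper": 1},
    {"dx": 0, "dy": 0, "dz": -0.3, "ax": 0, "ay": 0, "az": 0, "gripper": 1},
    {"dx": 0, "dy": 0, "dz": -0.8, "ax": 0, "ay": 0, "az": 0, "gripper": 1},
    {"dx": 0, "dy": 0, "dz": -1, "ax": 0, "ay": 0, "az": 0, "gripper": 1},
    {"dx": 0, "dy": 0, "dz": -1, "ax": 0, "ay": 0, "az": 0, "gripper": 1},
    {"dx": 0, "dy": 0, "dz": -0.6, "ax": 0, "ay": 0, "az": 0, "gripper": 1},
  ],
)

```text
clock: 4.12
eef_pos: [455.5, -133.8, 201.0]
eef_rot: [3.139, -0.001, 0.699]
wrist_force: [-0.7, 0.4, -0.2]
finger_gap: 0.6
finger_force: 0.0
```

```bash
cat >> h.py <<'E'
def RR(psi): return Ro.from_euler("xyz",[180,-30,psi],degrees=True)
E
python3 - <<'E'
from h import *
from cell import manip
s=manip.read_state();print(s["eef_pos"],s["finger_gap"],s["finger_force"])
go([445,160,185],RR(-6.5))
E
```

```text
[ 455.52103775 -133.78031489  200.95369668] 0.6181751667379629 0.0
turn deg [-12.07  28.18  45.45] units [-1.21  2.82  4.55] shift mm [ -45.8 -290.7   -8. ] units [-1.146 -7.268 -0.201]
```

The gripper closed on nothing, so I need another look.

```bash
python3 - <<'E'
from h import *
c=snap("wrist","w2")
for b in blobs(mask(c["image"],"blue",130,60),60): print(b,onz(c,*b[1],38).round(1))
E
```

```text
(100, [112.5, 5.8], [100, 0, 20, 14]) [482.5 123.9  38. ]
(915, [323.0, 182.0], [293, 175, 61, 15]) [ 483.4 -110.3   38. ]
(1464, [296.6, 271.5], [256, 250, 97, 64]) [ 397.1 -147.8   38. ]
(308, [379.4, 300.4], [351, 285, 62, 29]) [ 427.6 -233.4   38. ]
(424, [446.3, 336.3], [429, 321, 33, 32]) [ 442.8 -315.5   38. ]
```

View pics/w2.png

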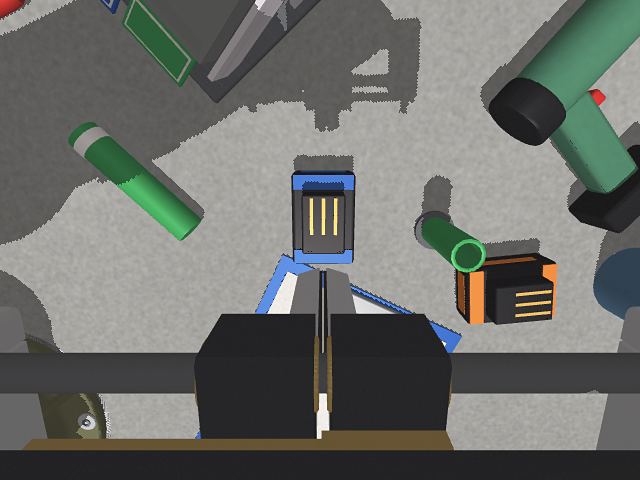

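The blue pack has not moved (323,220) and the gripper is right above it, so I'll descend again and check the grip before lifting.

Request:
jog_arm(
  commands=[
    {"dx": 0, "dy": 0, "dz": 0.5, "ax": 0, "ay": 0, "az": 0, "gripper": 0.25},
    {"dx": 0, "dy": 0, "dz": 0.5, "ax": 0, "ay": 0, "az": 0, "gripper": 0.25},
    {"dx": 0, "dy": 0, "dz": 0.5, "ax": 0, "ay": 0, "az": 0, "gripper": 0.25},
    {"dx": 0, "dy": 0, "dz": 0.5, "ax": 0, "ay": 0, "az": 0, "gripper": 0.25},
    {"dx": 0, "dy": 0, "dz": 0.3, "ax": 0, "ay": 0, "az": 0, "gripper": 0.25},
    {"dx": 0, "dy": 0, "dz": 0.2, "ax": 0, "ay": 0, "az": 0, "gripper": 0.25},
    {"dx": 0, "dy": 0, "dz": 0, "ax": 0, "ay": 0, "az": 0, "gripper": 0.25},
  ],
)

```text
clock: 5.05
eef_pos: [455.2, -133.6, 98.0]
eef_rot: [-3.141, 0.0, 0.699]
wrist_force: [-0.5, 0.4, 0.3]
finger_gap: 67.0
finger_force: 0.0
```

Request:
jog_arm(
  commands=[
    {"dx": 0, "dy": 0, "dz": 0.6, "ax": 0, "ay": 0, "az": 0, "gripper": 0.25},
    {"dx": 0, "dy": 0, "dz": 0.4, "ax": 0, "ay": 0, "az": 0, "gripper": 0.25},
    {"dx": 0, "dy": 0, "dz": 0.2, "ax": 0, "ay": 0, "az": 0, "gripper": 0.25},
    {"dx": 0, "dy": 0, "dz": 0, "ax": 0, "ay": 0, "az": 0, "gripper": 1},
    {"dx": 0, "dy": 0, "dz": 0, "ax": 0, "ay": 0, "az": 0, "gripper": 1},
    {"dx": 0, "dy": 0, "dz": 0, "ax": 0, "ay": 0, "az": 0, "gripper": 1},
    {"dx": 0, "dy": 0, "dz": 0, "ax": 0, "ay": 0, "az": 0, "gripper": 1},
  ],
  squeeze=40,
)

```text
clock: 5.92
eef_pos: [455.4, -133.7, 50.4]
eef_rot: [3.141, -0.0, 0.699]
wrist_force: [-0.7, 0.5, -0.1]
finger_gap: 33.7
finger_force: 0.0
```

```bash
python3 - <<'E'
from h import *
c=snap("wrist","w3");s=snap("scene","s3")
from cell import manip
st=manip.read_state();print(st)
a=c["image"][:,:,::-1][60:380,120:520]
b=cv2.resize(s["image"][:,:,::-1][200:296,190:310],(400,320),interpolation=cv2.INTER_CUBIC)
cv2.imwrite("pics/z3.png",np.hstack([a,b]))
R=Ro.from_euler("xyz",st["eef_rot"])
print("tip px",proj(c,st["eef_pos"]+R.apply([0,0,8])),proj(s,st["eef_pos"]+R.apply([0,0,8])))
E
```

```text
{'clock': 6.025, 'joints': array([-3.62796129e-01,  3.12881572e-01,  1.87105432e+00,  1.42402054e-05,
        9.57371632e-01,  5.09413111e-01]), 'qd': array([-0.00029649,  0.00322391,  0.00134573, -0.00025541, -0.00022257,
        0.0003783 ]), 'effort': array([-2.80716622e-04, -4.72605765e+01, -2.86120462e+01,  5.95613848e-02,
       -2.00637738e-02,  1.34286765e-04]), 'eef_pos': array([ 455.29586183, -133.67786565,   50.21197323]), 'eef_rot': array([ 3.14134941e+00, -1.49215846e-04,  6.98578909e-01]), 'wrist_force': array([-0.18754996,  0.51394772,  0.06072959]), 'moment': array([-0.00403104, -0.01064387,  0.00557382]), 'finger_force': 0.0, 'finger_gap': 26.05488186347676}
tip px [323.85632734 272.42713049] [245.73817516 244.73799202]
```

View pics/z3.png

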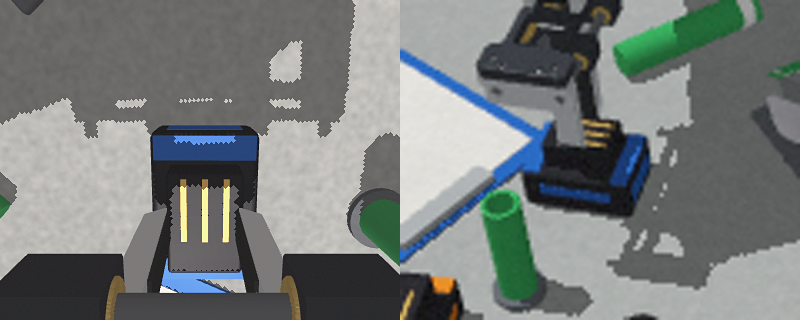

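Request:
jog_arm(
  commands=[
    {"dx": 0, "dy": 0, "dz": 0, "ax": 0, "ay": 0, "az": 0, "gripper": 1},
    {"dx": 0, "dy": 0, "dz": 0, "ax": 0, "ay": 0, "az": 0, "gripper": 1},
    {"dx": 0, "dy": 0, "dz": 0, "ax": 0, "ay": 0, "az": 0, "gripper": 1},
  ],
)

```text
clock: 6.4
eef_pos: [455.2, -133.7, 50.0]
eef_rot: [-3.142, 0.0, 0.699]
wrist_force: [0.7, -0.4, -0.1]
finger_gap: 0.4
finger_force: 0.0
```

```bash
python3 - <<'E'
from h import *
c=snap("wrist","w4")
from cell import manip
st=manip.read_state();print(st["clock"],st["finger_gap"],st["finger_force"],st["wrist_force"])
a=c["image"][:,:,::-1][130:480,120:520]
b=load("w3.npz")["image"][:,:,::-1][130:480,120:520]
cv2.imwrite("pics/z4.png",np.hstack([b,a]))
E
```

```text
6.45 0.49737829160650027 0.0 [ 0.38033466  0.71909395 -0.33878854]
```

View pics/z4.png

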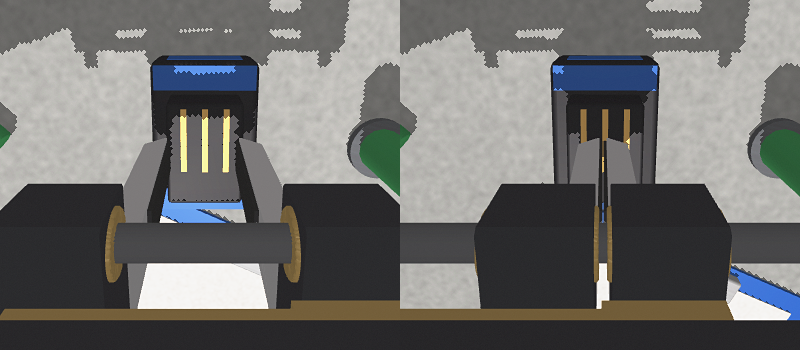

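The left half (gap 33.7) shows the fingers beside the rail in the image, and the right half shows them closed over the top of it. So the tips are above the rail and the heights disagree. I'll triangulate across the cameras.

```bash
python3 - <<'E'
from h import *
t=load("top0.npz");w=load("w1.npz");w2=load("w2.npz");s=load("scene0.npz")
for a,b in(((371.7,253.0),(282.2,106.2)),((389.4,273.5),(284.0,181.6)),((379.4,259.7),(280.3,135))): print("top-w1",*tri(t,a,w,b))
print("w1-w2 far band",*tri(w,(282.2,106.2),w2,(323,182)))
for im,n,roi in((s,"scene",(220,235,270,265)),(t,"top",(360,240,400,280)),(w,"w1",(260,110,300,160)),(w2,"w2",(300,190,345,260))):
    bb=[b for b in blobs(mask(im["image"],"orange",90,60),6) if roi[0]<b[1][0]<roi[2] and roi[1]<b[1][1]<roi[3]]
    print(n,bb)
E
```

```text
top-w1 [ 484.05062921 -110.32952804   42.13110649] 1.3864095895027733
top-w1 [ 427.04365041 -158.01886068   41.1987112 ] 1.186546893325551
top-w1 [ 462.32393331 -128.74730181   67.84304779] 0.21636835725680587
w1-w2 far band [ 483.49222695 -110.27403785   39.10128574] 0.02366793933436394
scene []
top [(99, [379.7, 260.3], [372, 253, 16, 16])]
w1 [(122, [268.8, 135.2], [267, 118, 5, 38]), (107, [280.5, 133.8], [279, 118, 4, 36]), (86, [292.1, 137.3], [290, 118, 5, 37])]
w2 [(6, [336.0, 198.5], [334, 198, 4, 3]), (6, [337.0, 212.5], [337, 210, 1, 6]), (6, [337.0, 219.5], [337, 217, 1, 6]), (6, [313.0, 231.5], [313, 229, 1, 6])]
```

Triangulation confirms the pack heights (shoulder about 40 mm, contacts on the rail about 64 mm). The fingertips in the wrist view subtend 182 px at a 94 mm gap. That puts the tips about 12 mm behind the TCP instead of 8 mm ahead, so I must go about 20 mm lower.

Request:
jog_arm(
  commands=[
    {"dx": 0, "dy": 0, "dz": -0.2, "ax": 0, "ay": 0, "az": 0, "gripper": 0.25},
    {"dx": 0, "dy": 0, "dz": 0, "ax": 0, "ay": 0, "az": 0, "gripper": 0.25},
    {"dx": 0, "dy": 0, "dz": 0, "ax": 0, "ay": 0, "az": 0, "gripper": 0.25},
    {"dx": 0, "dy": 0, "dz": 0, "ax": 0, "ay": 0, "az": 0, "gripper": 0.25},
    {"dx": 0, "dy": 0, "dz": 0, "ax": 0, "ay": 0, "az": 0, "gripper": 0.25},
    {"dx": 0, "dy": 0, "dz": 0, "ax": 0, "ay": 0, "az": 0, "gripper": 0.25},
    {"dx": 0, "dy": 0, "dz": 0.3, "ax": 0, "ay": 0, "az": 0, "gripper": 0.25},
    {"dx": 0, "dy": 0, "dz": 0.25, "ax": 0, "ay": 0, "az": 0, "gripper": 0.25},
    {"dx": 0, "dy": 0, "dz": 0.12, "ax": 0, "ay": 0, "az": 0, "gripper": 0.25},
  ],
)

```text
clock: 7.58
eef_pos: [454.8, -133.5, 30.2]
eef_rot: [-3.14, 0.001, 0.699]
wrist_force: [0.3, 0.2, -0.3]
finger_gap: 70.3
finger_force: 0.0
```

Request:
jog_arm(
  commands=[
    {"dx": 0, "dy": 0, "dz": 0, "ax": 0, "ay": 0, "az": 0, "gripper": 1},
    {"dx": 0, "dy": 0, "dz": 0, "ax": 0, "ay": 0, "az": 0, "gripper": 1},
    {"dx": 0, "dy": 0, "dz": 0, "ax": 0, "ay": 0, "az": 0, "gripper": 1},
    {"dx": 0, "dy": 0, "dz": 0, "ax": 0, "ay": 0, "az": 0, "gripper": 1},
    {"dx": 0, "dy": 0, "dz": 0, "ax": 0, "ay": 0, "az": 0, "gripper": 1},
  ],
)

```text
clock: 8.2
eef_pos: [455.5, -133.8, 31.6]
eef_rot: [3.141, -0.0, 0.699]
wrist_force: [1.1, -0.3, 2.2]
finger_gap: 39.7
finger_force: 40.0
```

Request:
jog_arm(
  commands=[
    {"dx": 0, "dy": 0, "dz": -0.4, "ax": 0, "ay": 0, "az": 0, "gripper": 1},
    {"dx": 0, "dy": 0, "dz": -0.9, "ax": 0, "ay": 0, "az": 0, "gripper": 1},
    {"dx": 0, "dy": 0, "dz": -1, "ax": 0, "ay": 0, "az": 0, "gripper": 1},
    {"dx": 0, "dy": 0, "dz": -0.9, "ax": 0, "ay": 0, "az": 0, "gripper": 1},
    {"dx": 0, "dy": 0, "dz": -0.4, "ax": -0.2, "ay": 0.47, "az": 0.76, "gripper": 1},
    {"dx": 0, "dy": 0, "dz": -0.2, "ax": -0.2, "ay": 0.47, "az": 0.76, "gripper": 1},
    {"dx": 0, "dy": -0.5, "dz": 0, "ax": -0.2, "ay": 0.47, "az": 0.76, "gripper": 1},
    {"dx": 0, "dy": -0.7, "dz": 0, "ax": -0.2, "ay": 0.47, "az": 0.76, "gripper": 1},
    {"dx": 0, "dy": -0.7, "dz": 0, "ax": -0.2, "ay": 0.47, "az": 0.76, "gripper": 1},
    {"dx": 0, "dy": -0.7, "dz": 0, "ax": -0.2, "ay": 0.47, "az": 0.76, "gripper": 1},
  ],
)

```text
clock: 9.45
eef_pos: [432.6, -34.6, 179.2]
eef_rot: [-3.14, -0.517, -0.112]
wrist_force: [0.3, -1.2, -3.4]
finger_gap: 39.6
finger_force: 40.0
```

```bash
python3 - <<'E'
from h import *
go([445,160,185],RR(-6.5))
E
```

```text
turn deg [-0.11  0.39  0.07] units [-0.01  0.04  0.01] shift mm [  -5.5 -194.8   -9.9] units [-0.138 -4.87  -0.247]
```

Request:
jog_arm(
  commands=[
    {"dx": -0.02, "dy": -0.8, "dz": -0.1, "ax": 0, "ay": 0, "az": 0, "gripper": 1},
    {"dx": -0.02, "dy": -0.9, "dz": -0.1, "ax": 0, "ay": 0, "az": 0, "gripper": 1},
    {"dx": -0.02, "dy": -0.9, "dz": 0, "ax": 0, "ay": 0, "az": 0, "gripper": 1},
    {"dx": -0.02, "dy": -0.9, "dz": 0, "ax": 0, "ay": 0, "az": 0, "gripper": 1},
    {"dx": -0.02, "dy": -0.9, "dz": 0, "ax": 0, "ay": 0, "az": 0, "gripper": 1},
    {"dx": 0, "dy": -0.5, "dz": 0, "ax": 0, "ay": 0, "az": 0, "gripper": 1},
    {"dx": 0, "dy": 0, "dz": 0, "ax": 0, "ay": 0, "az": 0, "gripper": 1},
  ],
)

```text
clock: 10.32
eef_pos: [446.6, 161.1, 183.7]
eef_rot: [3.14, -0.513, -0.104]
wrist_force: [-0.8, 0.4, -2.7]
finger_gap: 39.7
finger_force: 40.0
```

```bash
python3 - <<'E'
from h import *
from cell import manip
c=snap("wrist","w5");st=manip.read_state();print(st["eef_pos"],st["eef_rot"],st["joints"],st["finger_gap"])
for col in RNG:
    for b in blobs(mask(c["image"],col,120,50),80): print(col,b,onz(c,*b[1],62).round(1))
E
```

```text
[446.54955519 160.27480944 183.56107417] [ 3.13964804 -0.51337354 -0.10516418] [ 0.41425923 -0.10220015  2.07455548 -0.36858669  0.74953099  2.30866977] 39.69085228110979
blue (357, [327.5, 106.6], [288, 103, 79, 8]) [636.2 136.3  62. ]
blue (472, [323.2, 191.5], [281, 189, 84, 6]) [545.5 150.3  62. ]
blue (3183, [322.3, 213.6], [265, 200, 116, 28]) [523.8 153.5  62. ]
blue (423, [323.5, 345.6], [272, 333, 102, 20]) [407.3 164.9  62. ]
orange (399, [233.6, 103.1], [193, 100, 82, 8]) [650.1 230.   62. ]
orange (435, [227.9, 243.6], [202, 227, 64, 37]) [504.4 241.3  62. ]
orange (1384, [236.0, 245.3], [207, 233, 59, 26]) [502.  234.1  62. ]
orange (298, [345.7, 292.5], [343, 263, 7, 55]) [449.5 140.9  62. ]
orange (308, [322.5, 291.6], [320, 266, 6, 52]) [452.4 160.9  62. ]
orange (222, [299.2, 299.0], [296, 274, 7, 45]) [448.2 181.7  62. ]
green (105, [417.0, 111.5], [381, 107, 80, 7]) [621.2  47.8  62. ]
green (1201, [230.0, 130.0], [196, 120, 70, 21]) [619.9 234.8  62. ]
green (104, [270.5, 166.5], [270, 141, 2, 53]) [576.4 197.8  62. ]
green (877, [232.2, 217.9], [200, 208, 64, 19]
[... 544 characters left out ...]
) [593.2 325.5  62. ]
yellow (131, [209.2, 165.7], [207, 145, 5, 43]) [583.4 256.2  62. ]
yellow (131, [223.0, 166.7], [221, 146, 5, 43]) [581. 243.  62.]
yellow (131, [236.9, 166.8], [235, 146, 4, 43]) [579.5 229.8  62. ]
yellow (945, [144.3, 214.2], [110, 206, 67, 17]) [540.6 316.9  62. ]
yellow (600, [158.9, 240.3], [119, 223, 76, 37]) [514.1 303.3  62. ]
yellow (1483, [155.5, 241.8], [124, 229, 64, 27]) [513.  306.3  62. ]
yellow (198, [298.5, 266.0], [296, 250, 6, 33]) [477.2 179.7  62. ]
yellow (96, [322.5, 257.5], [320, 250, 6, 16]) [482.6 157.7  62. ]
yellow (120, [346.5, 259.5], [344, 250, 6, 20]) [478.5 136.6  62. ]
yellow (111, [64.0, 435.5], [57, 421, 15, 29]) [361.2 376.2  62. ]
```

View pics/w5.png

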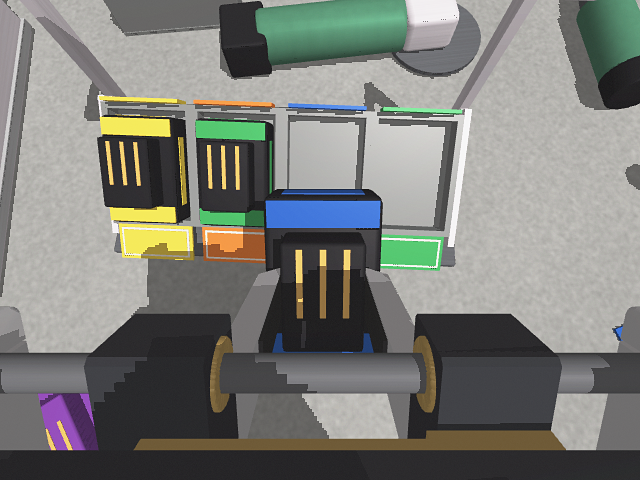

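The wrist view shows the rack well. The labels are yellow (155,242), orange (236,245) and green (408,252), and the empty blue and green floors are visible at (325,150) and (410,170), with the held pack in front. I'll read the wall edges from intensity profiles.

```bash
python3 - <<'E'
from h import *
c=load("w5.npz");g=cv2.cvtColor(c["image"],cv2.COLOR_RGB2GRAY)
for r in(140,165): print("row",r,[(x,int(g[r-2:r+3,x].mean())) for x in range(272,474,2)])
for x in(325,405): print("col",x,[(y,int(g[y,x-3:x+4].mean())) for y in range(94,244,2)])
E
```

```text
row 140 [(272, 35), (274, 92), (276, 179), (278, 176), (280, 177), (282, 177), (284, 178), (286, 183), (288, 90), (290, 184), (292, 180), (294, 181), (296, 181), (298, 181), (300, 182), (302, 182), (304, 183), (306, 183), (308, 184), (310, 184), (312, 185), (314, 185), (316, 185), (318, 187), (320, 187), (322, 187), (324, 188), (326, 188), (328, 189), (330, 189), (332, 190), (334, 190), (336, 191), (338, 191), (340, 192), (342, 192), (344, 194), (346, 194), (348, 194), (350, 194), (352, 195), (354, 195), (356, 197), (358, 91), (360, 96), (362, 97), (364, 63), (366, 201), (368, 199), (370, 199), (372, 200), (374, 200), (376, 201), (378, 201), (380, 201), (382, 202), (384, 202), (386, 202), (388, 203), (390, 204), (392, 203), (394, 204), (396, 203), (398, 204), (400, 204), (402, 204), (404, 205), (406, 205), (408, 205), (410, 206), (412, 206), (414, 206), (416, 206), (418, 206), (420, 206), (422, 206), (424, 207), (426, 206), (428, 206), (430, 207), (432, 206), (434, 207), (436, 206), (438, 206), (440, 206), (442, 209), (444, 89), (446, 93), (448, 94), (450, 74), (452, 75), (454, 68), 
[... 2404 characters left out ...]
 220), (128, 210), (130, 208), (132, 208), (134, 207), (136, 206), (138, 206), (140, 204), (142, 204), (144, 203), (146, 203), (148, 202), (150, 202), (152, 202), (154, 200), (156, 200), (158, 198), (160, 197), (162, 197), (164, 196), (166, 195), (168, 195), (170, 194), (172, 193), (174, 193), (176, 192), (178, 191), (180, 190), (182, 190), (184, 189), (186, 188), (188, 187), (190, 187), (192, 185), (194, 185), (196, 184), (198, 184), (200, 183), (202, 182), (204, 182), (206, 181), (208, 181), (210, 180), (212, 180), (214, 179), (216, 179), (218, 177), (220, 178), (222, 177), (224, 179), (226, 90), (228, 92), (230, 179), (232, 174), (234, 174), (236, 158), (238, 208), (240, 223), (242, 157)]
```

```bash
cat > fit.py <<'E'
from h import *
from scipy.optimize import least_squares
c=load("w5.npz")
# (u,v,n, axis, expected local coord in blue bay frame): green bay is at y-80
M=[(288.7,140,0,1,34.5),(288.7,165,0,1,34.5),(287.2,140,17.5,1,34.5),(287.2,165,17.5,1,34.5),
(357.3,140,0,1,-34.5),(355.8,165,0,1,-34.5),(365,140,17.5,1,-34.5),(363,165,17.5,1,-34.5),
(443.2,140,0,1,-114.5),(441,165,0,1,-114.5),(455.2,140,17.5,1,-114.5),(452.3,165,17.5,1,-114.5),
(325,123.2,0,0,49.5),(325,115.2,17.5,0,49.5),(405,125.2,0,0,49.5),(405,119.2,17.5,0,49.5),(405,225.2,0,0,-49.5),(405,229,17.5,0,-49.5)]
def loc(u,v,n,X,Y,Z,psi):
    B=Ro.from_euler("xyz",[0,-30,psi],degrees=True).as_matrix()  # bay axes: x uphill,z normal
    o,d=ray(c,u,v);P0=np.array([X,Y,Z])
    ol,dl=B.T@(o-P0),B.T@d
    return ol+dl*(n-ol[2])/dl[2]
def res(p,z=None):
    return [loc(u,v,n,p[0],p[1],62 if z is None else p[3],p[2])[a]-e for u,v,n,a,e in M]
s=least_squares(res,[559,147,-6.5]);print(s.x.round(2),np.round(s.fun,1))
s2=least_squares(lambda p:res(p,1),[559,147,-6.5,62]);print("free z",s2.x.round(2),np.round(s2.fun,1))
E
python3 fit.py
```

```text
[562.63 148.32  -6.41] [-2.  -1.6 -2.3 -1.9  3.2  3.9 -2.1 -1.   3.3  3.4 -1.7 -1.3 -2.7  3.2
 -4.   0.3  0.7  1. ]
free z [566.3  147.51  -7.46  56.15] [-0.5 -0.4 -0.9 -0.8  3.5  3.9 -2.  -1.3  2.4  2.1 -3.  -2.9 -2.7  3.4
 -2.9  1.5  0.3  0.4]
```

```bash
python3 - <<'E'
s=open("fit.py").read()
a=s.index("(357.3,140");b=s.index("def loc")
s=s[:a]+"""(363.2,140,0,1,-34.5),(361.2,165,0,1,-34.5),(365,140,17.5,1,-34.5),(363,165,17.5,1,-34.5),
(449.2,140,0,1,-114.5),(445.8,165,0,1,-114.5),(455.2,140,17.5,1,-114.5),(452.3,165,17.5,1,-114.5),
(325,115.2,17.5,0,49.5),(405,119.2,17.5,0,49.5),(405,225.2,0,0,-49.5),(405,229,17.5,0,-49.5)]
"""+s[b:]
s+="""
if __name__=="__main__":
    X,Y,psi=s.x
    ly=lambda u,v,n:loc(u,v,n,X,Y,62,psi).round(1)
    print("green pack bands",ly(230,130,38),ly(232.2,217.9,38),"yellow",ly(135.3,126.3,38),ly(144.3,214.2,38),"labels",ly(155.5,241.8,8),ly(236,245.3,8),ly(408.3,252.3,8))
    B=Ro.from_euler("xyz",[0,-30,psi],degrees=True).as_matrix()
    P=np.array([X,Y,62])
    for h in(31.6,60,110): print("TCP over blue bay",h,(P+B@[0,0,h]).round(1)); go(P+B@[0,0,h],RR(psi))
"""
open("fit.py","w").write(s)
E
python3 fit.py
```

```text
[566.07 146.68  -8.49] [ 0.3  0.  -0.2 -0.5 -0.3  0.1 -0.3  0.   0.1  0.4  0.2  0.1  0.2 -0.6
  0.   0.2]
free z [566.62 146.57  -8.7   61.14] [ 0.6  0.2 -0.  -0.4 -0.2  0.1 -0.3 -0.  -0.   0.2  0.1 -0.2  0.2 -0.4
  0.   0.2]
green pack bands [33.8 79.8 38. ] [-40.9  79.9  38. ] yellow [ 33.9 159.2  38. ] [-40.8 158.1  38. ] labels [-74.8 164.6   8. ] [-75.   84.7   8. ] [-74.8 -85.2   8. ]
TCP over blue bay 31.6 [550.4 149.   89.4]
turn deg [-1.11  0.58  2.15] units [-0.11  0.06  0.21] shift mm [ 43.3  -4.2 133.8] units [ 1.083 -0.105  3.345]
TCP over blue bay 60 [536.4 151.1 114. ]
turn deg [-1.11  0.58  2.15] units [-0.11  0.06  0.21] shift mm [ 43.3  -4.2 105.4] units [ 1.083 -0.105  2.635]
TCP over blue bay 110 [511.7 154.8 157.3]
turn deg [-1.11  0.58  2.15] units [-0.11  0.06  0.21] shift mm [43.3 -4.2 55.4] units [ 1.083 -0.105  1.385]
```

```bash
python3 - <<'E'
from h import *
from cell import manip
c=load("w5.npz");st=manip.read_state();R=Ro.from_euler("xyz",st["eef_rot"]).as_matrix()
o,d=ray(c,322.3,213.6);ol,dl=R.T@(o-st["eef_pos"]),R.T@d
print((ol+dl*(-6.4-ol[2])/dl[2]).round(1))
B=Ro.from_euler("xyz",[0,-30,-8.5],degrees=True).as_matrix()
P=np.array([566.1,146.7,62]);go(P+B@[-1.5,0,70],RR(-8.5))
E
```

```text
[35.6 -1.5 -6.4]
turn deg [-1.11  0.58  2.15] units [-0.11  0.06  0.21] shift mm [41.9 -4.2 95.4] units [ 1.046 -0.106  2.385]
```

Request:
jog_arm(
  commands=[
    {"dx": 0, "dy": 0, "dz": 0, "ax": -0.11, "ay": 0.06, "az": 0.21, "gripper": 1},
    {"dx": 0.5, "dy": -0.03, "dz": 0.3, "ax": 0, "ay": 0, "az": 0, "gripper": 1},
    {"dx": 0.585, "dy": -0.04, "dz": 0.6, "ax": 0, "ay": 0, "az": 0, "gripper": 1},
    {"dx": 0, "dy": 0, "dz": 0.8, "ax": 0, "ay": 0, "az": 0, "gripper": 1},
    {"dx": 0, "dy": 0, "dz": 0.6, "ax": 0, "ay": 0, "az": 0, "gripper": 1},
    {"dx": 0, "dy": 0, "dz": 0, "ax": 0, "ay": 0, "az": 0, "gripper": 1},
    {"dx": 0, "dy": 0, "dz": 0, "ax": 0, "ay": 0, "az": 0, "gripper": 1},
  ],
)

```text
clock: 11.25
eef_pos: [530.1, 150.3, 126.6]
eef_rot: [-3.141, -0.525, -0.149]
wrist_force: [-0.1, -1.0, -3.2]
finger_gap: 40.0
finger_force: 40.0
```

```bash
cat >> h.py <<'E'
P0=np.array([566.1,146.7,62.]);BB=Ro.from_euler("xyz",[0,-30,-8.5],degrees=True)
def bay(x,y,h): return P0+BB.apply([x,y,h])
def where():
    from cell import manip
    st=manip.read_state();e=(RR(-8.5).inv()*Ro.from_euler("xyz",st["eef_rot"])).as_rotvec(degrees=True)
    print("bay coords",BB.inv().apply(st["eef_pos"]-P0).round(2),"rot err",e.round(2),"F",BB.inv().apply(st["wrist_force"]).round(1),"gap",round(float(st["finger_gap"]),1),"t",st["clock"]);return st
E
python3 - <<'E'
from h import *
where();go(bay(0,-1.5,70),RR(-8.5))
c=snap("wrist","w6")
for b in blobs(mask(c["image"],"blue",120,50),80): print(b)
E
```

```text
bay coords [ 0.99 -1.77 74.06] rot err [0.01 0.1  0.05] F [-1.5 -1.  -2.8] gap 40.0 t 11.25
turn deg [-0.01 -0.1  -0.05] units [-0.   -0.01 -0.01] shift mm [-1.  -0.3  4.1] units [-0.025 -0.007  0.102]
(620, [320.7, 167.5], [269, 165, 104, 6])
(484, [322.5, 191.6], [281, 189, 84, 6])
(3147, [322.1, 213.7], [265, 200, 116, 28])
(423, [323.5, 345.6], [272, 333, 102, 20])
```

```bash
python3 - <<'E'
from h import *
def loc(c,u,v,n):
    o,d=ray(c,u,v);ol,dl=BB.inv().apply(o-P0),BB.inv().apply(d);return (ol+dl*(n-ol[2])/dl[2]).round(2)
w5=load("w5.npz");w6=load("w6.npz")
for n in(17.5,30): print(n,loc(w5,327.5,106.6,n),loc(w6,320.7,167.5,n))
b=[x for x in blobs(mask(w5["image"],"green",120,50),80) if x[1][1]<115];print(loc(w5,417,111.5,17.5),loc(w5,233.6,103.1,17.5))
print("pack band in w6",loc(w6,322.1,213.7,74+6.4), "w6 left/right strip",loc(w6,269,167.5,17.5),loc(w6,373,167.5,17.5))
E
```

```text
17.5 [56.86 -0.47 17.5 ] [ 5.607e+01 -4.000e-02  1.750e+01]
30 [55.81 -0.59 30.  ] [56.79 -0.1  30.  ]
[ 55.62 -78.29  17.5 ] [56.83 81.44 17.5 ]
pack band in w6 [36.49 -0.99 80.4 ] w6 left/right strip [56.12 34.23 17.5 ] [ 56.02 -34.7   17.5 ]
```

Request:
jog_arm(
  commands=[
    {"dx": -0.02, "dy": -0.025, "dz": 0.3, "ax": 0, "ay": 0, "az": 0, "gripper": 1},
    {"dx": 0, "dy": 0, "dz": 0.3, "ax": 0, "ay": 0, "az": 0, "gripper": 1},
    {"dx": 0, "dy": 0, "dz": 0.2, "ax": 0, "ay": 0, "az": 0, "gripper": 1},
    {"dx": 0, "dy": 0, "dz": 0.12, "ax": 0, "ay": 0, "az": 0, "gripper": 1},
    {"dx": 0, "dy": 0, "dz": 0.05, "ax": 0, "ay": 0, "az": 0, "gripper": 1},
    {"dx": 0, "dy": 0, "dz": 0, "ax": 0, "ay": 0, "az": 0, "gripper": 1},
  ],
)

```text
clock: 12.05
eef_pos: [548.8, 149.0, 91.6]
eef_rot: [-3.141, -0.524, -0.148]
wrist_force: [0.1, -0.1, -3.1]
finger_gap: 39.8
finger_force: 40.0
```

```bash
python3 -c "
from h import *
where()"
```

```text
bay coords [-0.3  -0.28 34.33] rot err [0.02 0.05 0.  ] F [-1.5 -0.  -2.8] gap 39.8 t 12.05
```

Request:
jog_arm(
  commands=[
    {"dx": 0, "dy": 0, "dz": 0.03, "ax": 0, "ay": 0, "az": 0, "gripper": 1},
    {"dx": 0, "dy": 0, "dz": 0.03, "ax": 0, "ay": 0, "az": 0, "gripper": 1},
    {"dx": 0, "dy": 0, "dz": 0, "ax": 0, "ay": 0, "az": 0, "gripper": 1},
  ],
)

```text
clock: 12.42
eef_pos: [550.0, 148.8, 89.5]
eef_rot: [-3.141, -0.525, -0.148]
wrist_force: [-1.1, -0.3, -3.2]
finger_gap: 39.4
finger_force: 40.0
```

```bash
python3 -c "
from h import *
where()"
```

```text
bay coords [-0.3  -0.27 31.93] rot err [0.02 0.05 0.  ] F [-2.5 -0.4 -2.3] gap 39.4 t 12.425
```

Request:
jog_arm(
  commands=[
    {"dx": 0, "dy": 0, "dz": 0.02, "ax": 0, "ay": 0, "az": 0, "gripper": 1},
    {"dx": 0, "dy": 0, "dz": 0.02, "ax": 0, "ay": 0, "az": 0, "gripper": 1},
    {"dx": 0, "dy": 0, "dz": 0, "ax": 0, "ay": 0, "az": 0, "gripper": 1},
  ],
)

```text
clock: 12.8
eef_pos: [550.5, 148.7, 88.7]
eef_rot: [-3.141, -0.525, -0.149]
wrist_force: [-12.5, -1.4, 11.1]
finger_gap: 39.6
finger_force: 40.0
```

```bash
python3 -c "
from h import *
where()"
```

```text
bay coords [-0.24 -0.3  31.  ] rot err [0.01 0.06 0.01] F [-4.9 -3.2 15.7] gap 39.6 t 12.8
```

Request:
jog_arm(
  commands=[
    {"dx": 0, "dy": 0, "dz": -0.01, "ax": 0, "ay": 0, "az": 0, "gripper": 0.35},
    {"dx": 0, "dy": 0, "dz": 0, "ax": 0, "ay": 0, "az": 0, "gripper": 0.35},
    {"dx": 0, "dy": 0, "dz": 0, "ax": 0, "ay": 0, "az": 0, "gripper": 0.35},
    {"dx": 0, "dy": 0, "dz": -0.3, "ax": 0, "ay": 0, "az": 0, "gripper": 0.35},
    {"dx": 0, "dy": 0, "dz": -0.6, "ax": 0, "ay": 0, "az": 0, "gripper": 0.35},
    {"dx": 0, "dy": 0, "dz": -0.6, "ax": 0, "ay": 0, "az": 0, "gripper": 0.35},
    {"dx": 0, "dy": -0.5, "dz": -0.3, "ax": 0, "ay": 0, "az": 0, "gripper": 0.35},
    {"dx": -0.1, "dy": -0.75, "dz": 0, "ax": 0, "ay": 0, "az": 0, "gripper": 0.35},
    {"dx": 0, "dy": -0.75, "dz": 0, "ax": 0, "ay": 0, "az": 0, "gripper": 0.35},
    {"dx": 0, "dy": 0, "dz": 0, "ax": 0, "ay": 0, "az": 0, "gripper": 0.35},
  ],
)

```text
clock: 14.05
eef_pos: [523.1, 235.1, 149.3]
eef_rot: [-3.141, -0.525, -0.147]
wrist_force: [-0.8, -0.2, 0.0]
finger_gap: 61.2
finger_force: 0.0
```

```bash
cat >> h.py <<'E'
def loc(c,u,v,n):
    o,d=ray(c,u,v);ol,dl=BB.inv().apply(o-P0),BB.inv().apply(d);return (ol+dl*(n-ol[2])/dl[2]).round(2)
E
python3 - <<'E'
from h import *
where()
c=snap("wrist","w7")
for col in("blue","green","orange"):
  for b in blobs(mask(c["image"],col,120,50),150): print(col,b,"n38",loc(c,*b[1],38),"n17.5",loc(c,*b[1],17.5))
E
```

```text
bay coords [ -4.5   81.12 103.43] rot err [ 0.1   0.07 -0.09] F [-0.7 -0.3  0.4] gap 61.2 t 14.05
blue (418, [437.3, 157.7], [388, 156, 98, 5]) n38 [56.68  3.62 38.  ] n17.5 [56.02 -2.59 17.5 ]
blue (177, [433.5, 174.1], [402, 173, 66, 3]) n38 [45.63  5.39 38.  ] n17.5 [44.09 -0.68 17.5 ]
blue (1684, [439.5, 189.5], [397, 179, 86, 22]) n38 [35.04  0.43 38.  ] n17.5 [32.66 -6.03 17.5 ]
blue (234, [388.4, 231.4], [386, 196, 6, 72]) n38 [ 5.06 34.67 38.  ] n17.5 [ 0.28 30.93 17.5 ]
blue (640, [447.5, 295.5], [420, 288, 51, 28]) n38 [-44.13 -11.72  38.  ] n17.5 [-52.83 -19.16  17.5 ]
blue (175, [382.2, 320.8], [379, 298, 16, 38]) n38 [-64.89  36.29  38.  ] n17.5 [-75.25  32.68  17.5 ]
blue (506, [448.3, 315.2], [431, 305, 30, 26]) n38 [-60.17 -13.67  38.  ] n17.5 [-70.15 -21.26  17.5 ]
green (459, [545.9, 157.7], [493, 156, 106, 5]) n38 [ 56.75 -70.36  38.  ] n17.5 [ 56.09 -82.47  17.5 ]
green (162, [323.2, 175.9], [295, 175, 61, 3]) n38 [44.33 81.4  38.  ] n17.5 [42.69 81.38 17.5 ]
green (1725, [325.2, 190.9], [284, 181, 83, 21]) n38 [33.99 79.99 38.  ] n17.5 [31.52 79.87 17.5 ]
green (857, [325.2, 292.5], [286, 281, 79, 19]) n38 [-41.85  79.79  38.  ] n17.5 [-50.37  79.65  17.5 ]
green (410, [516.1, 301.6], [476, 298, 89, 18]) n38 [-48.98 -63.65  38.  ] n17.5 [-58.06 -75.23  17.5 ]
green (661, [521.0, 309.0], [484, 305, 75, 9]) n38 [-54.99 -68.12  38.  ] n17.5 [-64.56 -80.06  17.5 ]
orange (523, [325.9, 157.3], [279, 155, 94, 6]) n38 [56.88 79.57 38.  ] n17.5 [56.24 79.41 17.5 ]
orange (607, [326.1, 320.0], [282, 298, 87, 38]) n38 [-64.29  79.05  38.  ] n17.5 [-74.6   78.85  17.5 ]
orange (1972, [324.9, 317.0], [288, 304, 74, 28]) n38 [-61.8   79.97  38.  ] n17.5 [-71.91  79.84  17.5 ]
```

Request:
jog_arm(
  commands=[
    {"dx": 0.04, "dy": 0.05, "dz": 0.6, "ax": 0, "ay": 0, "az": 0, "gripper": 0.35},
    {"dx": 0, "dy": 0, "dz": 0.6, "ax": 0, "ay": 0, "az": 0, "gripper": 0.35},
    {"dx": 0, "dy": 0, "dz": 0.4, "ax": 0, "ay": 0, "az": 0, "gripper": 0.35},
    {"dx": 0, "dy": 0, "dz": 0.18, "ax": 0, "ay": 0, "az": 0, "gripper": 0.35},
    {"dx": 0, "dy": 0, "dz": 0, "ax": 0, "ay": 0, "az": 0, "gripper": 0.35},
  ],
)

```text
clock: 14.72
eef_pos: [560.6, 224.8, 89.2]
eef_rot: [-3.14, -0.521, -0.147]
wrist_force: [-0.0, 0.5, -0.1]
finger_gap: 60.9
finger_force: 0.0
```

```bash
python3 -c "
from h import *
where()"
```

```text
bay coords [-1.1  76.48 32.01] rot err [ 0.12 -0.14 -0.07] F [-0.1  0.5 -0. ] gap 60.9 t 14.725
```

Request:
jog_arm(
  commands=[
    {"dx": -0.03, "dy": -0.05, "dz": 0, "ax": 0, "ay": 0, "az": 0, "gripper": 0.35},
    {"dx": 0, "dy": 0, "dz": 0, "ax": 0, "ay": 0, "az": 0, "gripper": 1},
    {"dx": 0, "dy": 0, "dz": 0, "ax": 0, "ay": 0, "az": 0, "gripper": 1},
    {"dx": 0, "dy": 0, "dz": 0, "ax": 0, "ay": 0, "az": 0, "gripper": 1},
    {"dx": 0, "dy": 0, "dz": 0, "ax": 0, "ay": 0, "az": 0, "gripper": 1},
  ],
)

```text
clock: 15.35
eef_pos: [560.2, 227.1, 89.2]
eef_rot: [-3.139, -0.52, -0.146]
wrist_force: [-3.1, 1.8, 3.5]
finger_gap: 39.7
finger_force: 40.0
```

```bash
python3 -c "
from h import *
where()"
```

```text
bay coords [-1.69 78.65 32.41] rot err [ 0.21 -0.18 -0.13] F [-1.2  1.3  4.7] gap 39.7 t 15.35
```

Request:
jog_arm(
  commands=[
    {"dx": 0, "dy": 0, "dz": -0.2, "ax": 0, "ay": 0, "az": 0, "gripper": 1},
    {"dx": 0, "dy": 0, "dz": -0.5, "ax": 0, "ay": 0, "az": 0, "gripper": 1},
    {"dx": 0, "dy": 0, "dz": -0.7, "ax": 0, "ay": 0, "az": 0, "gripper": 1},
    {"dx": 0, "dy": 0, "dz": -0.7, "ax": 0, "ay": 0, "az": 0, "gripper": 1},
    {"dx": 0, "dy": 0.5, "dz": -0.2, "ax": 0, "ay": 0, "az": 0, "gripper": 1},
    {"dx": 0.06, "dy": 0.8, "dz": 0, "ax": 0, "ay": 0, "az": 0, "gripper": 1},
    {"dx": 0, "dy": 0.8, "dz": 0, "ax": 0, "ay": 0, "az": 0, "gripper": 1},
    {"dx": 0, "dy": 0.8, "dz": 0, "ax": 0, "ay": 0, "az": 0, "gripper": 1},
    {"dx": 0, "dy": 0.8, "dz": 0, "ax": 0, "ay": 0, "az": 0, "gripper": 1},
    {"dx": 0, "dy": 0.27, "dz": 0, "ax": 0, "ay": 0, "az": 0, "gripper": 1},
  ],
)

```text
clock: 16.6
eef_pos: [493.2, 74.4, 169.5]
eef_rot: [-3.14, -0.519, -0.147]
wrist_force: [-0.2, 0.5, -3.8]
finger_gap: 39.6
finger_force: 40.0
```

Request:
jog_arm(
  commands=[
    {"dx": 0, "dy": 0, "dz": 0, "ax": 0, "ay": 0, "az": 0, "gripper": 1},
  ],
)

```text
clock: 16.73
eef_pos: [493.6, 75.2, 169.7]
eef_rot: [-3.14, -0.519, -0.147]
wrist_force: [0.6, 1.0, -3.7]
finger_gap: 39.4
finger_force: 40.0
```

```bash
python3 - <<'E'
from h import *
st=where();go(bay(0.7,-80.3,70),RR(-8.5))
c=snap("wrist","w8");h=BB.inv().apply(st["eef_pos"]-P0)[2]+6.4
for b in blobs(mask(c["image"],"green",120,50),150): print("green",b,"held",loc(c,*b[1],h),"n17.5",loc(c,*b[1],17.5))
E
```

```text
bay coords [  0.9  -81.4  123.78] rot err [ 0.14 -0.24 -0.06] F [-1.5  1.1 -3.4] gap 39.4 t 16.725
turn deg [-0.14  0.24  0.06] units [-0.01  0.02  0.01] shift mm [-0.2 -1.1 53.8] units [-0.005 -0.028  1.345]
green (415, [322.1, 162.9], [279, 161, 86, 5]) held [ 61.89 -80.58 130.18] n17.5 [ 56.12 -80.23  17.5 ]
green (400, [322.5, 191.0], [282, 189, 83, 5]) held [ 48.06 -80.78 130.18] n17.5 [ 33.86 -80.55  17.5 ]
green (3112, [322.7, 213.2], [266, 200, 114, 28]) held [ 36.76 -80.88 130.18] n17.5 [ 15.66 -80.72  17.5 ]
green (917, [624.9, 231.5], [606, 211, 34, 38]) held [  27.31 -236.44  130.18] n17.5 [   0.45 -331.13   17.5 ]
green (573, [323.3, 346.5], [273, 332, 100, 21]) held [-39.05 -81.25 130.18] n17.5 [-106.37  -81.32   17.5 ]
green (345, [370.9, 434.5], [338, 430, 60, 9]) held [ -97.97 -109.85  130.18] n17.5 [-201.21 -127.36   17.5 ]
```

Request:
jog_arm(
  commands=[
    {"dx": -0.015, "dy": -0.015, "dz": 0.6, "ax": -0.01, "ay": 0.02, "az": 0, "gripper": 1},
    {"dx": 0, "dy": 0, "dz": 0.6, "ax": 0, "ay": 0, "az": 0, "gripper": 1},
    {"dx": 0, "dy": 0, "dz": 0.4, "ax": 0, "ay": 0, "az": 0, "gripper": 1},
    {"dx": 0, "dy": 0, "dz": 0.3, "ax": 0, "ay": 0, "az": 0, "gripper": 1},
    {"dx": 0, "dy": 0, "dz": 0.2, "ax": 0, "ay": 0, "az": 0, "gripper": 1},
    {"dx": 0, "dy": 0, "dz": 0.1, "ax": 0, "ay": 0, "az": 0, "gripper": 1},
    {"dx": 0, "dy": 0, "dz": 0, "ax": 0, "ay": 0, "az": 0, "gripper": 1},
  ],
)

```text
clock: 17.65
eef_pos: [537.2, 70.3, 93.2]
eef_rot: [-3.141, -0.524, -0.146]
wrist_force: [0.2, -0.3, -3.3]
finger_gap: 39.7
finger_force: 40.0
```

```bash
python3 -c "
from h import *
where()"
```

```text
bay coords [  0.63 -79.87  35.7 ] rot err [ 0.08  0.   -0.13] F [-1.5 -0.2 -3. ] gap 39.7 t 17.65
```

Request:
jog_arm(
  commands=[
    {"dx": 0, "dy": 0, "dz": 0.04, "ax": 0, "ay": 0, "az": 0, "gripper": 1},
    {"dx": 0, "dy": 0, "dz": 0.03, "ax": 0, "ay": 0, "az": 0, "gripper": 1},
    {"dx": 0, "dy": 0, "dz": 0.02, "ax": 0, "ay": 0, "az": 0, "gripper": 1},
    {"dx": 0, "dy": 0, "dz": 0, "ax": 0, "ay": 0, "az": 0, "gripper": 1},
  ],
)

```text
clock: 18.15
eef_pos: [539.0, 70.0, 90.3]
eef_rot: [-3.141, -0.524, -0.146]
wrist_force: [-3.2, 0.6, 2.4]
finger_gap: 39.7
finger_force: 40.0
```

```bash
python3 -c "
from h import *
where()"
```

```text
bay coords [  0.78 -79.87  32.27] rot err [ 0.09  0.02 -0.12] F [-1.6  0.1  3.7] gap 39.7 t 18.15
```

Request:
jog_arm(
  commands=[
    {"dx": 0, "dy": 0, "dz": 0.01, "ax": 0, "ay": 0, "az": 0, "gripper": 1},
    {"dx": 0, "dy": 0, "dz": 0, "ax": 0, "ay": 0, "az": 0, "gripper": 0.3},
    {"dx": 0, "dy": 0, "dz": 0, "ax": 0, "ay": 0, "az": 0, "gripper": 0.3},
    {"dx": 0, "dy": 0, "dz": 0, "ax": 0, "ay": 0, "az": 0, "gripper": 0.3},
    {"dx": 0, "dy": 0, "dz": -0.3, "ax": 0, "ay": 0, "az": 0, "gripper": 0.3},
    {"dx": 0, "dy": 0, "dz": -0.7, "ax": 0, "ay": 0, "az": 0, "gripper": 0.3},
    {"dx": 0, "dy": 0, "dz": -0.9, "ax": 0, "ay": 0, "az": 0, "gripper": 0.3},
    {"dx": 0, "dy": 0, "dz": -0.7, "ax": 0, "ay": 0, "az": 0, "gripper": 0.3},
  ],
)

```text
clock: 19.15
eef_pos: [486.9, 77.7, 181.6]
eef_rot: [-3.141, -0.525, -0.146]
wrist_force: [-0.0, -0.5, 0.7]
finger_gap: 65.6
finger_force: 0.0
```

```bash
python3 - <<'E'
from h import *
st=where()
c=snap("wrist","w9")
for col in("green","blue"):
  for b in blobs(mask(c["image"],col,120,50),300): print(col,b,"n38",loc(c,*b[1],38),"n17.5",loc(c,*b[1],17.5))
go([521,-333,190],Ro.from_euler("xyz",[180,0,-41],degrees=True))
E
```

```text
bay coords [  0.81 -79.98 137.63] rot err [ 0.12  0.07 -0.12] F [ 0.4 -0.5  0.6] gap 65.6 t 19.15
green (326, [323.5, 162.5], [283, 161, 82, 4]) n38 [ 57.17 -79.86  38.  ] n17.5 [ 56.25 -79.88  17.5 ]
green (1332, [322.5, 189.5], [286, 181, 74, 18]) n38 [ 36.28 -79.11  38.  ] n17.5 [ 33.88 -79.08  17.5 ]
green (1179, [620.9, 227.8], [598, 206, 42, 40]) n38 [   5.77 -320.33   38.  ] n17.5 [   1.23 -337.28   17.5 ]
green (749, [322.7, 279.6], [288, 270, 70, 16]) n38 [-39.17 -79.39  38.  ] n17.5 [-46.88 -79.37  17.5 ]
green (515, [326.5, 304.8], [285, 288, 78, 35]) n38 [-62.01 -82.67  38.  ] n17.5 [-71.31 -82.89  17.5 ]
green (1559, [323.2, 305.4], [291, 294, 66, 24]) n38 [-62.57 -79.85  38.  ] n17.5 [-71.91 -79.87  17.5 ]
green (1840, [392.0, 429.1], [339, 417, 106, 22]) n38 [-187.64 -144.53   38.  ] n17.5 [-205.79 -149.1    17.5 ]
blue (390, [620.3, 4.8], [601, 0, 39, 13]) n38 [ 166.16 -288.13   38.  ] n17.5 [ 172.91 -302.81   17.5 ]
blue (342, [225.3, 162.5], [183, 161, 86, 4]) n38 [57.06 -3.7  38.  ] n17.5 [56.13  1.64 17.5 ]
blue (1342, [222.6, 190.5], [185, 182, 75, 19]) n38 [35.36 -0.2  38.  ] n17.5 [32.9   5.39 17.5 ]
turn deg [ -8.73 -29.39  31.88] units [-0.87 -2.94  3.19] shift mm [295.3 287.9  -5.5] units [ 7.383  7.197 -0.138]
```

Request:
jog_arm(
  commands=[
    {"dx": -0.2, "dy": 0.8, "dz": -0.3, "ax": 0, "ay": 0, "az": 0, "gripper": 0.3},
    {"dx": -0.2, "dy": 0.9, "dz": -0.3, "ax": 0, "ay": 0, "az": 0, "gripper": 0.3},
    {"dx": 0, "dy": 0.8, "dz": -0.1, "ax": -0.175, "ay": -0.588, "az": 0.638, "gripper": 0.3},
    {"dx": 0, "dy": 0.8, "dz": 0, "ax": -0.175, "ay": -0.588, "az": 0.638, "gripper": 0.3},
    {"dx": 0.2, "dy": 0.8, "dz": 0, "ax": -0.175, "ay": -0.588, "az": 0.638, "gripper": 0.3},
    {"dx": 0.4, "dy": 0.8, "dz": 0, "ax": -0.175, "ay": -0.588, "az": 0.638, "gripper": 0.3},
    {"dx": 0.6, "dy": 0.7, "dz": 0, "ax": -0.175, "ay": -0.588, "az": 0.638, "gripper": 0.3},
  ],
)

```text
clock: 20.08
eef_pos: [435.2, -154.3, 201.3]
eef_rot: [3.137, 0.005, -0.72]
wrist_force: [0.8, 1.0, 0.7]
finger_gap: 66.0
finger_force: 0.0
```

```bash
python3 - <<'E'
from h import *
go([521,-333,190],Ro.from_euler("xyz",[180,0,-41],degrees=True))
E
```

```text
turn deg [ 0.24  0.29 -0.24] units [ 0.02  0.03 -0.02] shift mm [182.   78.5  11.3] units [4.55  1.963 0.283]
```

Request:
jog_arm(
  commands=[
    {"dx": 0.8, "dy": 0.35, "dz": 0.05, "ax": 0.02, "ay": 0.03, "az": -0.02, "gripper": 0.3},
    {"dx": 0.85, "dy": 0.37, "dz": 0.05, "ax": 0, "ay": 0, "az": 0, "gripper": 0.3},
    {"dx": 0.85, "dy": 0.37, "dz": 0.05, "ax": 0, "ay": 0, "az": 0, "gripper": 0.3},
    {"dx": 0.85, "dy": 0.37, "dz": 0.05, "ax": 0, "ay": 0, "az": 0, "gripper": 0.3},
    {"dx": 0.8, "dy": 0.35, "dz": 0.05, "ax": 0, "ay": 0, "az": 0, "gripper": 0.3},
    {"dx": 0.4, "dy": 0.15, "dz": 0, "ax": 0, "ay": 0, "az": 0, "gripper": 0.3},
    {"dx": 0, "dy": 0, "dz": 0, "ax": 0, "ay": 0, "az": 0, "gripper": 0.3},
    {"dx": 0, "dy": 0, "dz": 0, "ax": 0, "ay": 0, "az": 0, "gripper": 0.3},
  ],
)

```text
clock: 21.08
eef_pos: [521.3, -331.1, 191.0]
eef_rot: [3.141, -0.002, -0.713]
wrist_force: [-1.0, 0.2, -0.4]
finger_gap: 65.5
finger_force: 0.0
```

```bash
python3 - <<'E'
from h import *
from cell import manip
st=manip.read_state();print(st["eef_pos"],st["eef_rot"],st["clock"])
c=snap("wrist","w10")
for b in blobs(mask(c["image"],"orange",120,50),80): print(b,"z38",onz(c,*b[1],38).round(1))
go([521,-333,190],Ro.from_euler("xyz",[180,0,-41],degrees=True))
E
```

```text
[ 521.32917164 -331.06025543  191.04275993] [ 3.14113993e+00 -2.18868472e-03 -7.12635079e-01] 21.075
(89, [328.3, 168.6], [306, 167, 46, 4]) z38 [ 554.9 -366.9   38. ]
(1000, [328.0, 179.6], [297, 170, 64, 20]) z38 [ 547.5 -360.1   38. ]
(675, [323.4, 257.2], [294, 248, 61, 17]) z38 [ 493.4 -307.8   38. ]
turn deg [ 0.03 -0.14  0.18] units [ 0.   -0.01  0.02] shift mm [1.  1.7 1.2] units [0.026 0.043 0.03 ]
```

```bash
python3 - <<'E'
from h import *
go([520.4,-335.6,31.5],Ro.from_euler("xyz",[180,0,-44],degrees=True))
E
```

```text
turn deg [ 0.02 -0.14  3.18] units [ 0.   -0.01  0.32] shift mm [  2.5   3.9 159.7] units [0.062 0.099 3.993]
```

Request:
jog_arm(
  commands=[
    {"dx": 0, "dy": 0, "dz": 0.5, "ax": 0, "ay": -0.01, "az": 0.32, "gripper": 0.3},
    {"dx": 0.062, "dy": 0.1, "dz": 0.9, "ax": 0, "ay": 0, "az": 0, "gripper": 0.3},
    {"dx": 0, "dy": 0, "dz": 0.9, "ax": 0, "ay": 0, "az": 0, "gripper": 0.3},
    {"dx": 0, "dy": 0, "dz": 0.8, "ax": 0, "ay": 0, "az": 0, "gripper": 0.3},
    {"dx": 0, "dy": 0, "dz": 0.5, "ax": 0, "ay": 0, "az": 0, "gripper": 0.3},
    {"dx": 0, "dy": 0, "dz": 0.25, "ax": 0, "ay": 0, "az": 0, "gripper": 0.3},
    {"dx": 0, "dy": 0, "dz": 0.1, "ax": 0, "ay": 0, "az": 0, "gripper": 0.3},
    {"dx": 0, "dy": 0, "dz": 0, "ax": 0, "ay": 0, "az": 0, "gripper": 0.3},
  ],
)

```text
clock: 22.12
eef_pos: [520.9, -336.7, 33.6]
eef_rot: [3.141, -0.002, -0.769]
wrist_force: [0.3, -0.5, 0.4]
finger_gap: 65.7
finger_force: 0.0
```

Request:
jog_arm(
  commands=[
    {"dx": 0, "dy": 0, "dz": 0.05, "ax": 0, "ay": 0, "az": 0, "gripper": 0.3},
    {"dx": 0, "dy": 0, "dz": 0, "ax": 0, "ay": 0, "az": 0, "gripper": 1},
    {"dx": 0, "dy": 0, "dz": 0, "ax": 0, "ay": 0, "az": 0, "gripper": 1},
    {"dx": 0, "dy": 0, "dz": 0, "ax": 0, "ay": 0, "az": 0, "gripper": 1},
    {"dx": 0, "dy": 0, "dz": 0, "ax": 0, "ay": 0, "az": 0, "gripper": 1},
    {"dx": 0, "dy": 0, "dz": 0, "ax": 0, "ay": 0, "az": 0, "gripper": 1},
  ],
)

```text
clock: 22.88
eef_pos: [520.9, -336.4, 31.2]
eef_rot: [3.141, -0.001, -0.769]
wrist_force: [3.6, 3.0, 2.4]
finger_gap: 39.6
finger_force: 40.0
```

Request:
jog_arm(
  commands=[
    {"dx": 0, "dy": 0, "dz": -0.4, "ax": 0, "ay": 0, "az": 0, "gripper": 1},
    {"dx": 0, "dy": 0, "dz": -0.9, "ax": 0, "ay": 0, "az": 0, "gripper": 1},
    {"dx": 0, "dy": 0, "dz": -1, "ax": 0, "ay": 0, "az": 0, "gripper": 1},
    {"dx": 0, "dy": 0, "dz": -1, "ax": 0, "ay": 0, "az": 0, "gripper": 1},
    {"dx": -0.4, "dy": -0.2, "dz": -0.7, "ax": 0, "ay": 0, "az": 0, "gripper": 1},
    {"dx": -0.85, "dy": -0.43, "dz": 0, "ax": 0, "ay": 0, "az": 0, "gripper": 1},
    {"dx": -0.85, "dy": -0.43, "dz": 0, "ax": 0, "ay": 0, "az": 0, "gripper": 1},
    {"dx": -0.85, "dy": -0.43, "dz": 0, "ax": 0, "ay": 0, "az": 0, "gripper": 1},
    {"dx": -0.85, "dy": -0.43, "dz": 0, "ax": 0, "ay": 0, "az": 0, "gripper": 1},
    {"dx": -0.85, "dy": -0.43, "dz": 0, "ax": 0, "ay": 0, "az": 0, "gripper": 1},
  ],
)

```text
clock: 24.12
eef_pos: [451.3, -138.5, 191.2]
eef_rot: [3.141, -0.001, -0.769]
wrist_force: [0.6, 0.3, -4.9]
finger_gap: 39.8
finger_force: 40.0
```

```bash
python3 - <<'E'
from h import *
go(bay(-30,79.5,135),RR(-8.5)); print(bay(-30,79.5,135))
E
```

```text
turn deg [  9.37  29.01 -34.73] units [ 0.94  2.9  -3.47] shift mm [ -32.8 -378.5   12.6] units [-0.819 -9.464  0.316]
[485.39689154 239.14409754 163.91342951]
```

Request:
jog_arm(
  commands=[
    {"dx": 0, "dy": -0.3, "dz": 0, "ax": 0.188, "ay": 0.58, "az": -0.694, "gripper": 1},
    {"dx": -0.2, "dy": -0.4, "dz": 0, "ax": 0.188, "ay": 0.58, "az": -0.694, "gripper": 1},
    {"dx": 0, "dy": -0.5, "dz": 0, "ax": 0.188, "ay": 0.58, "az": -0.694, "gripper": 1},
    {"dx": 0, "dy": -0.6, "dz": 0, "ax": 0.188, "ay": 0.58, "az": -0.694, "gripper": 1},
    {"dx": 0, "dy": -0.7, "dz": 0, "ax": 0.188, "ay": 0.58, "az": -0.694, "gripper": 1},
    {"dx": 0, "dy": -0.9, "dz": 0, "ax": 0, "ay": 0, "az": 0, "gripper": 1},
    {"dx": 0, "dy": -0.9, "dz": 0, "ax": 0, "ay": 0, "az": 0, "gripper": 1},
    {"dx": 0, "dy": -0.9, "dz": 0, "ax": 0, "ay": 0, "az": 0, "gripper": 1},
    {"dx": 0, "dy": -0.9, "dz": 0, "ax": 0, "ay": 0, "az": 0, "gripper": 1},
  ],
)

```text
clock: 25.25
eef_pos: [511.4, 96.4, 193.3]
eef_rot: [-3.141, -0.523, -0.149]
wrist_force: [0.6, -1.1, -5.1]
finger_gap: 39.5
finger_force: 40.0
```

```bash
python3 - <<'E'
from h import *
where()
go(bay(0.5,79.7,120),RR(-8.5))
E
```

```text
bay coords [ 25.27 -57.87 137.06] rot err [-0.01 -0.01  0.04] F [-1.9 -1.  -4.8] gap 39.5 t 25.25
turn deg [ 0.01  0.01 -0.04] units [ 0.  0. -0.] shift mm [ -24.8 -137.6   17.1] units [-0.619 -3.439  0.426]
```

Request:
jog_arm(
  commands=[
    {"dx": -0.5, "dy": -0.6, "dz": 0, "ax": 0, "ay": 0, "az": 0, "gripper": 1},
    {"dx": -0.12, "dy": -0.85, "dz": 0, "ax": 0, "ay": 0, "az": 0, "gripper": 1},
    {"dx": 0, "dy": -0.85, "dz": 0, "ax": 0, "ay": 0, "az": 0, "gripper": 1},
    {"dx": 0, "dy": -0.8, "dz": 0.2, "ax": 0, "ay": 0, "az": 0, "gripper": 1},
    {"dx": 0, "dy": -0.34, "dz": 0.22, "ax": 0, "ay": 0, "az": 0, "gripper": 1},
    {"dx": 0, "dy": 0, "dz": 0, "ax": 0, "ay": 0, "az": 0, "gripper": 1},
    {"dx": 0, "dy": 0, "dz": 0, "ax": 0, "ay": 0, "az": 0, "gripper": 1},
  ],
)

```text
clock: 26.12
eef_pos: [519.2, 232.6, 166.3]
eef_rot: [-3.141, -0.524, -0.15]
wrist_force: [-0.2, 0.1, -4.6]
finger_gap: 39.8
finger_force: 40.0
```

```bash
python3 - <<'E'
from h import *
st=where();c=snap("wrist","w11");h=BB.inv().apply(st["eef_pos"]-P0)[2]+6.4
for b in blobs(mask(c["image"],"orange",120,50),150): print(b,"held",loc(c,*b[1],h),"n17.5",loc(c,*b[1],17.5))
E
```

```text
bay coords [  0.94  78.04 119.88] rot err [-0.    0.    0.06] F [-2.5  0.1 -3.8] gap 39.8 t 26.125
(497, [321.0, 163.7], [277, 161, 88, 6]) held [ 61.46  79.32 126.28] n17.5 [56.12 79.72 17.5 ]
(485, [322.4, 191.6], [281, 189, 84, 6]) held [ 47.71  78.66 126.28] n17.5 [34.27 78.66 17.5 ]
(3290, [322.2, 213.8], [265, 200, 116, 29]) held [ 36.39  78.78 126.28] n17.5 [16.31 78.85 17.5 ]
(234, [299.4, 299.1], [296, 270, 7, 49]) held [-10.4   91.2  126.28] n17.5 [-57.98  98.57  17.5 ]
(283, [322.5, 294.4], [320, 271, 6, 48]) held [ -7.7   78.7  126.28] n17.5 [-53.69  78.73  17.5 ]
(270, [345.9, 296.0], [343, 274, 7, 45]) held [ -8.65  66.07 126.28] n17.5 [-55.2   58.68  17.5 ]
(417, [322.5, 345.4], [272, 333, 102, 20]) held [-38.3   78.75 126.28] n17.5 [-102.28   78.81   17.5 ]
```

Request:
jog_arm(
  commands=[
    {"dx": -0.01, "dy": -0.023, "dz": 0.6, "ax": 0, "ay": 0, "az": 0, "gripper": 1},
    {"dx": 0, "dy": 0, "dz": 0.6, "ax": 0, "ay": 0, "az": 0, "gripper": 1},
    {"dx": 0, "dy": 0, "dz": 0.4, "ax": 0, "ay": 0, "az": 0, "gripper": 1},
    {"dx": 0, "dy": 0, "dz": 0.3, "ax": 0, "ay": 0, "az": 0, "gripper": 1},
    {"dx": 0, "dy": 0, "dz": 0.15, "ax": 0, "ay": 0, "az": 0, "gripper": 1},
    {"dx": 0, "dy": 0, "dz": 0.06, "ax": 0, "ay": 0, "az": 0, "gripper": 1},
    {"dx": 0, "dy": 0, "dz": 0, "ax": 0, "ay": 0, "az": 0, "gripper": 1},
  ],
)

```text
clock: 27.05
eef_pos: [561.4, 228.0, 93.8]
eef_rot: [-3.14, -0.523, -0.148]
wrist_force: [-0.2, -0.3, -5.1]
finger_gap: 39.9
finger_force: 40.0
```

```bash
python3 -c "
from h import *
where()"
```

```text
bay coords [ 1.43 79.68 35.85] rot err [ 0.11 -0.04 -0.02] F [-2.7 -0.3 -4.3] gap 39.9 t 27.05
```

Request:
jog_arm(
  commands=[
    {"dx": -0.03, "dy": 0, "dz": 0.04, "ax": 0, "ay": 0, "az": 0, "gripper": 1},
    {"dx": 0, "dy": 0, "dz": 0.03, "ax": 0, "ay": 0, "az": 0, "gripper": 1},
    {"dx": 0, "dy": 0, "dz": 0.02, "ax": 0, "ay": 0, "az": 0, "gripper": 1},
    {"dx": 0, "dy": 0, "dz": 0, "ax": 0, "ay": 0, "az": 0, "gripper": 1},
  ],
)

```text
clock: 27.55
eef_pos: [562.3, 227.4, 90.0]
eef_rot: [-3.14, -0.522, -0.147]
wrist_force: [0.5, -0.4, -4.7]
finger_gap: 39.3
finger_force: 40.0
```

```bash
python3 -c "
from h import *
where()"
```

```text
bay coords [ 0.47 79.3  32.1 ] rot err [ 0.13 -0.12 -0.04] F [-1.9 -0.3 -4.3] gap 39.3 t 27.55
```

Request:
jog_arm(
  commands=[
    {"dx": 0, "dy": 0, "dz": 0.02, "ax": 0, "ay": 0, "az": 0, "gripper": 1},
    {"dx": 0, "dy": 0, "dz": 0.015, "ax": 0, "ay": 0, "az": 0, "gripper": 1},
    {"dx": 0, "dy": 0, "dz": 0, "ax": 0, "ay": 0, "az": 0, "gripper": 1},
  ],
)

```text
clock: 27.92
eef_pos: [563.0, 227.4, 89.0]
eef_rot: [-3.14, -0.521, -0.147]
wrist_force: [-4.4, 0.2, -2.1]
finger_gap: 39.9
finger_force: 40.0
```

```bash
python3 -c "
from h import *
where()"
```

```text
bay coords [ 0.46 79.32 30.86] rot err [ 0.14 -0.13 -0.05] F [-4.9 -0.5  0.3] gap 39.9 t 27.925
```

Request:
jog_arm(
  commands=[
    {"dx": 0, "dy": 0, "dz": 0.015, "ax": 0, "ay": 0, "az": 0, "gripper": 1},
    {"dx": 0, "dy": 0, "dz": 0, "ax": 0, "ay": 0, "az": 0, "gripper": 0.35},
    {"dx": 0, "dy": 0, "dz": 0, "ax": 0, "ay": 0, "az": 0, "gripper": 0.35},
    {"dx": 0, "dy": 0, "dz": 0, "ax": 0, "ay": 0, "az": 0, "gripper": 0.35},
    {"dx": 0, "dy": 0, "dz": -0.3, "ax": 0, "ay": 0, "az": 0, "gripper": 0.35},
    {"dx": 0, "dy": 0, "dz": -0.7, "ax": 0, "ay": 0, "az": 0, "gripper": 0.35},
    {"dx": 0, "dy": 0, "dz": -0.9, "ax": 0, "ay": 0, "az": 0, "gripper": 0.35},
    {"dx": 0, "dy": 0, "dz": -0.9, "ax": 0, "ay": 0, "az": 0, "gripper": 0.35},
    {"dx": -0.5, "dy": 0, "dz": -0.6, "ax": 0, "ay": 0, "az": 0, "gripper": 0.35},
    {"dx": 0, "dy": 0, "dz": 0, "ax": 0, "ay": 0, "az": 0, "gripper": 0.35},
  ],
)

```text
clock: 29.18
eef_pos: [478.4, 240.1, 198.2]
eef_rot: [-3.137, -0.523, -0.147]
wrist_force: [0.3, 0.2, -0.0]
finger_gap: 60.8
finger_force: 0.0
```

```bash
python3 - <<'E'
from h import *
where();c=snap("wrist","w12");t=snap("top","t12")
for col in RNG:
  for b in blobs(mask(c["image"],col,120,50),300): print(col,b,"n38",loc(c,*b[1],38))
a=c["image"][:,:,::-1][60:360]; bb=cv2.resize(t["image"][:,:,::-1][180:300,190:446],(640,300))
cv2.imwrite("pics/z12.png",np.vstack([a,bb]))
E
```

```text
bay coords [-19.    79.38 168.24] rot err [ 0.28 -0.02 -0.08] F [ 0.2  0.3 -0.1] gap 60.8 t 29.175
blue (1133, [416.4, 163.7], [382, 155, 69, 18]) n38 [34.85  0.25 38.  ]
blue (797, [409.0, 248.1], [379, 239, 65, 16]) n38 [-40.22   2.22  38.  ]
blue (377, [403.9, 270.0], [369, 258, 73, 32]) n38 [-61.16   5.69  38.  ]
blue (945, [408.8, 271.9], [374, 263, 63, 23]) n38 [-62.99   1.08  38.  ]
orange (1203, [323.1, 162.7], [289, 154, 69, 18]) n38 [35.62 80.12 38.  ]
orange (827, [323.3, 247.0], [291, 238, 65, 16]) n38 [-39.34  79.86  38.  ]
orange (556, [323.0, 271.9], [288, 257, 72, 33]) n38 [-63.17  80.11  38.  ]
orange (1417, [322.8, 273.9], [293, 262, 61, 24]) n38 [-65.12  80.3   38.  ]
green (1100, [509.0, 162.4], [474, 154, 71, 17]) n38 [ 36.01 -78.72  38.  ]
green (793, [496.4, 247.2], [466, 238, 67, 16]) n38 [-39.22 -76.69  38.  ]
green (460, [482.9, 273.1], [449, 258, 75, 32]) n38 [-64.01 -67.16  38.  ]
green (1401, [486.5, 274.0], [455, 263, 64, 23]) n38 [-64.87 -70.56  38.  ]
yellow (312, [232.5, 137.5], [193, 136, 80, 4]) n38 [ 56.41 156.58  38.  ]
yellow (1160, [230.4, 165.0], [196, 157, 69, 17]) n38 [ 33.61 159.73  38.  ]
yellow (828, [236.8, 248.9], [203, 240, 65, 16]) n38 [-41.28 158.45  38.  ]
yellow (479, [242.6, 269.4], [206, 257, 73, 33]) n38 [-60.91 154.2   38.  ]
yellow (977, [239.0, 271.0], [211, 262, 62, 24]) n38 [-62.47 157.61  38.  ]
```

View pics/z12.png

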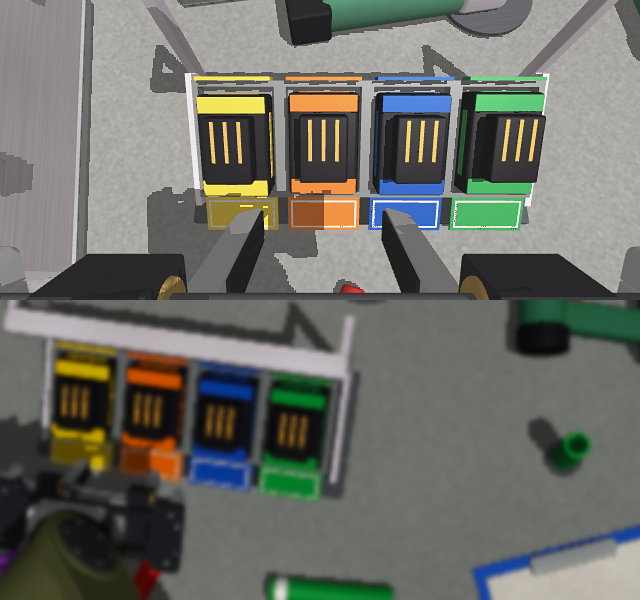

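All four packs sit seated in the bays of their colour, with band spacing about 75 mm matching the stored yellow pack. The gripper is clear of everything.

```bash
python3 -c "
from cell import job
print(job.sign_off())"
```

```text
the job is handed in; nothing more can be done
None
```

The blue, orange and green packs are each seated flat, rail up, in the bay of their own colour; the yellow pack and the other things were left alone, and I handed the job in at about 29 s of the 72 s allowed.

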